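# Drift the strap into line and drop in the bolt

### The job

The flat strap on the steel box section has swung out of line, so its free hole no longer matches the hole in the section below. Take the tapered drift from the wooden tool block and push it down through both holes until its collar sits on the strap, so that it levers the strap into line; then pull it out and stand it back in a socket of the block, and put the bolt through both holes with its head down flat on the strap. Leave everything else on the worktop where it is.

Things in the scene. Friction and masses are not known exactly. Their poses are not given: they have to be found in the camera images.
- bracket: Fixed dark steel box section, 200 (x) x 80 (y) x 62 mm high, open at both ends, walls 6 mm (top wall 8 mm), bolted to the worktop by a low ear at its +x end. Origin: centre of its underside, z up, x along its length. Inside it is hollow below the hole (48 mm free height down to its 6 mm floor).
- section_hole (a point): Centre of the 20 mm through hole in the section's top wall, at the level of the section's top face (62 mm above the worktop, 60 mm from the section's middle towards its -x end, the end without the ear). Axes as the section's.
- strap (a joint): Swing of the steel strap (flat bar 170 x 50 x 8 mm lying on the section) about its fitted pivot bolt (vertical axis, 60 mm from the section's middle towards +x). rad, counter-clockwise from above positive; 0 = holes in line; travel -0.1 to 0.1. The free hole is 120 mm from the pivot, so 0.01 rad is 1.2 mm. It starts 0.058 to 0.078 (holes 7 to 9.4 mm apart). Stiff by friction only: about 3 to 4 N sideways at the hole moves it and it stays where it is left.
- strap_hole (a point): Centre of the 20 mm free hole in the strap, at the level of the strap's top face (70 mm above the worktop). Moves with the strap.
- tool_block: Fixed wooden block, 150 (x) x 70 (y) x 66 mm high, with two round sockets of 22 mm diameter, 62 mm deep, on its middle line, 80 mm apart. Origin: centre of its underside, z up.
- socket_a (a point): Centre of the mouth of the socket 40 mm to +x of the block's middle (in the block's frame), on its top face, 66 mm above the worktop.
- socket_b (a point): The same for the socket 40 mm to -x.
- drift: Loose round steel drift, 126 mm long, 0.25 kg, upright (point down) in one of the sockets. Origin: centre of its point; z runs up its axis. Point 5 mm diameter, tapering to 18 mm at 38 mm; parallel shank of 18 mm from 38 to 58 mm; stop collar of 30 mm diameter from 58 to 66 mm; plain cylindrical grip of 22 mm diameter from 66 to 126 mm. It stands with the collar on the block's top.
- drift_collar (a point): Point on the drift's axis at the underside of its collar, 58 mm above its point.
- bolt: Loose dark steel M16 socket-head bolt, 66 mm long, 0.12 kg, upright (head up) in the other socket. Origin: centre of the lower end of its shank; z runs up its axis. Shank 16 mm diameter, 50 mm long, lower end chamfered; round head 24 mm diameter, 16 mm high (50 to 66 mm). It stands with its head on the block's top.
- bolt_seat (a point): Point on the bolt's axis at the underside of its head, 50 mm above its lower end.
- hex_key: Bystander: bent black hex key, 31x93x5 mm, on the worktop. Origin: centre of its underside.
- shim_stack: Bystander: stack of three steel shims, 35x70x13 mm, on the worktop. Origin: centre of its underside.
- tape_roll: Bystander: roll of masking tape lying flat, 91 mm across, 24 mm high, on the worktop. Origin: centre of its underside.
- file_flat: Bystander: flat file with a wooden handle, 263 mm long, 27 mm high, on the worktop. Origin: centre of its underside.
- multimeter: Bystander: orange hand-held meter lying flat, 91x191x44 mm, on the worktop. Origin: centre of its underside.
- kiln_post_3: Bystander: clay kiln post lying down, 33x101x34 mm, on the worktop. Origin: centre of its underside.
Mind the look-alikes: they are no part of the job. What is shaped like the bolt but green or yellow is not meant.

How it is judged:
On the way:
1. the drift is down through both holes with its collar on the strap, and the strap is in line (horizontal distance between drift and section_hole below 0.008 m and horizontal distance between drift_collar and strap_hole below 0.005 m and z of drift_collar in the frame of section_hole below 0.012 m and value of joint strap between -0.022 and 0.022 rad), for 0.2 s.
At the end, for the whole second after the job is handed in: Bolt upright (0.08 rad) through both holes, head within 2.5 mm of the strap's top and 5 mm of its hole's centre, lower end within 7 mm of the section hole's axis, strap within 0.045 rad of line; drift upright (0.12 rad) in either socket, collar within 4 mm of the block's top; both at rest (angle between bolt's own z axis and vertical below 0.08 rad and horizontal distance between bolt_seat and strap_hole below 0.005 m and horizontal distance between bolt and section_hole below 0.007 m and z of bolt_seat in the frame of section_hole below 0.0105 m and value of joint strap between -0.045 and 0.045 rad and angle between drift's own z axis and vertical below 0.12 rad and z of drift_collar in the frame of tool_block between 0.06 and 0.07 m and (horizontal distance between drift_collar and socket_a below 0.008 m or horizontal distance between drift_collar and socket_b below 0.008 m) and linear speed of each of bolt, drift below 0.01 m/s); the robot touches nothing.
It fails at once if a bystander is shifted by more than 3 cm (distance of any of hex_key, shim_stack, tape_roll, file_flat, multimeter, kiln_post_3 from where it was at the start of the episode above 0.03 m).
It also fails if it takes over 69 s, if anything falls off the work surface, if the arm or the gripper's body presses on something with over 40 N, if the wrist force passes 120 N, or if a joint passes its speed limit or range.

### The arm

A 6-joint arm with a two-finger parallel gripper is mounted at the origin on a cart in front of the work surface, level with it; the furniture and walls round the work are solid. World frame = base frame: x ahead of the robot, y to its left, z up, the work surface at z = 0. Lengths are in m, angles in rad, forces in N, time in s.
With the tool pointing down it reaches from about 0.425 to 0.95 m from the base axis. Payload 3.5 kg.
Tool frame: the origin (TCP) lies at the very end of the fingers, on their centre line; the grasp point (between the pads) lies 19 mm behind it; y points along the fingers, z is the direction in which the jaws open and shut, and the axes are right-handed (so a half turn about y gives the same grasp; the last joint's range is limited). The gripper opens to 85 mm and grips with 20 to 120 N. Pads are 22 mm wide; open, the fingers measure 114 mm over their backs; the gripper's body (76 mm by 85 mm) begins 54 mm behind the grasp point. The pads swing forward as they close: fully open they stand 13 mm farther back than shut.
Start: joints at [1.004, 0.286, 1.577, -0, 1.279, -0.15], TCP at [0.273, 0.617, 0.231] pointing down, gripper open.
Joint ranges: [-2.77, 2.77], [-0.9, 2.22], [0.21, 2.48], [-1.53, 4.67], [0.24, 2.81], [-2.84, 2.84]. Speed limits (rad/s): [2.79, 2.79, 3.14, 3.14, 3.14, 3.14].

### API

Orientations are given as a unit quaternion [x, y, z, w].
In Python, from plant import ctrl, cams gives the robot as it stands.
- The arm moves only by the tool play_rows, never from a script. Its argument "steps" is a list of rows, each an object of numbers: "claw": the finger opening in cm, from 0 to 8.54; "tx", "ty", "tz": the shift along the tool's x, y, z in cm; "ax", "ay", "az": the turn, a rotation vector about the tool's x, y, z in degrees. A call has 1 to 12 rows; each row is the pose to reach, as a shift and turn from the pose commanded when the call began, along the tool's axes at that moment; what a row does not reach only later rows make up. A row lasts 1/12 s, in which the tool goes at most 41.7 mm and 7.16 degrees, less where a joint would pass 70% of its speed; a pose out of reach is approached as far as the arm can. A call with a gripper value outside its range is refused whole. The fingers move at their own pace and stop on an object; "grip_force" is the grip in N (left out, the last holds). Time passes only in rows, so rows that repeat a pose let the fingers close. It gives the time, the measured TCP pose, the force and the opening at its end, in the units of the state.
- ctrl.get_state(): the state, without advancing time (a new reading comes with each control period).
- cams.read_camera(name): name is "scene" or "top" or "wrist"; returns (picture, depth): 420x560x3 uint8, blue, green, red; 420x560 float32, m along the optical axis (not along the pixel's ray), 0 where there is no reading.
- cams.camera_model(name): a dict with "intrinsics" (3x3 intrinsics, pixels), "rvec" (rotation vector, rad) and "tvec" (3), from world to camera coordinates, as OpenCV has them; the wrist camera has in their place "tool_from_camera" (4x4, takes a point from camera to tool coordinates, whose origin is the TCP and whose axes are the tool frame's). Camera axes: x right, y down, z forward; pixel columns grow to the right and rows downward; lengths in m; the calibration is good to about 2 mm. A picture is of the moment at which its call begins: read the wrist's pose just before it. camera_model takes no time and is no camera call.
- ctrl.sign_off(): hands the job in, once; it reports no verdict.
The state is a dict: "time": time; "qpos": joint angles; "dq": joint speeds; "joint_efforts": joint torques, N m; "eef_pos": TCP position; "tcp_rot": TCP orientation; "contact_force": force on the tool from outside, world axes, zero at the start; "wrist_torque": the same for the moment, N m; "opening": opening from 0.0 (shut) to 1.0 (fully open).
Only numpy, scipy, OpenCV 4.12 (cv2) and the standard library are available. Lean on these libraries where they do the work, as an engineer would, in place of code of your own. Each camera call takes 0.05 s, during which the arm holds its last target.

## Working session

There is one attempt and no reset: what is moved stays moved. The work goes in short steps, Python scripts to look and compute and a tool call to move; the robot and the scene stay as the last step left them, time stands still between calls to the robot, and variables do not carry over. Pictures are saved under pics/ and viewed, and the job is handed in when it is done.

Besides the shell and the picture viewer there is one more tool, called after "Call:" in YAML: its name, and indented under it one key for each argument. play_rows: Moves the arm, as the interface text tells. Its arguments: {"type":"object","properties":{"steps":{"type":"array","items":{"type":"object","properties":{"claw":{"type":"number"},"tx":{"type":"number"},"ty":{"type":"number"},"tz":{"type":"number"},"ax":{"type":"number"},"ay":{"type":"number"},"az":{"type":"number"}}}},"grip_force":{"type":"number"}},"required":["steps"]}

```bash
ls; mkdir -p pics; python3 - <<'E'
from plant import ctrl,cams
import cv2,numpy as np
s=ctrl.get_state();print(s)
for n in("scene","top","wrist"):
    p,d=cams.read_camera(n);cv2.imwrite(f"pics/{n}0.png",p);np.save(f"{n}0.npy",d);print(n,cams.camera_model(n))
E
```

```text
pics
{'time': 0.0, 'qpos': array([ 1.00400605e+00,  2.87163806e-01,  1.57819781e+00, -2.57912110e-05,
        1.27859553e+00, -1.49999753e-01]), 'dq': array([ 2.93509554e-03, -6.39800724e-04, -3.58836378e-04, -3.95046067e-04,
       -1.80035160e-03, -3.12463560e-06]), 'joint_efforts': array([-1.40007742e-03, -4.05997717e+01, -2.92616451e+01, -1.66140385e-04,
        5.87533388e-03,  3.96853281e-06]), 'eef_pos': array([0.27287578, 0.61665679, 0.22993715]), 'tcp_rot': array([ 0.69259393, -0.14657581,  0.14600568, -0.69102209]), 'contact_force': array([-0.76867109,  1.09464326,  0.36355035]), 'wrist_torque': array([-0.0022029 , -0.00799233, -0.0395007 ]), 'opening': 1.0030559923343052}
scene {'intrinsics': array([[529.2622441 ,   0.        , 286.85234722],
       [  0.        , 529.2622441 , 217.95440362],
       [  0.        ,   0.        ,   1.        ]]), 'rvec': array([ 2.12581233, -0.68549203,  0.3677264 ]), 'tvec': array([-0.40893741,  0.33041213,  0.925925  ])}
top {'intrinsics': array([[433.22218758,   0.        , 287.46826936],
       [  0.        , 433.22218758, 211.00008077],
       [  0.        ,   0.        ,   1.        ]]), 'rvec': array([ 2.12262219, -2.13789868,  0.12300903]), 'tvec': array([0.12446435, 0.58830721, 0.96631899])}
wrist {'intrinsics': array([[310.32652343,   0.        , 282.58788625],
       [  0.        , 310.32652343, 205.35069316],
       [  0.        ,   0.        ,   1.        ]]), 'tool_from_camera': array([[ 5.57191453e-05,  9.54481520e-01,  2.98270055e-01,
        -7.80180464e-02],
       [-5.58038340e-04, -2.98269979e-01,  9.54481382e-01,
        -1.41813413e-01],
       [ 9.99999843e-01, -2.19629013e-04,  5.16017935e-04,
        -1.98892910e-04],
       [ 0.00000000e+00,  0.00000000e+00,  0.00000000e+00,
         1.00000000e+00]])}
```

View pics/scene0.png

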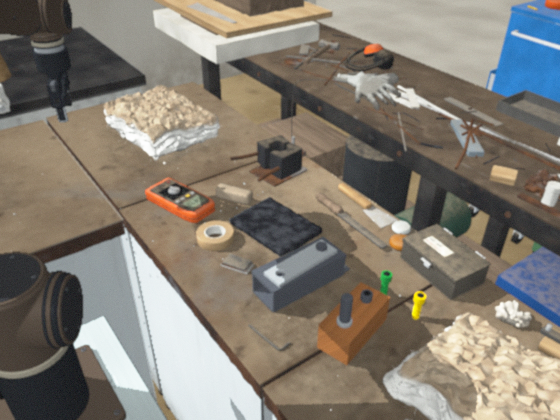

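View pics/top0.png

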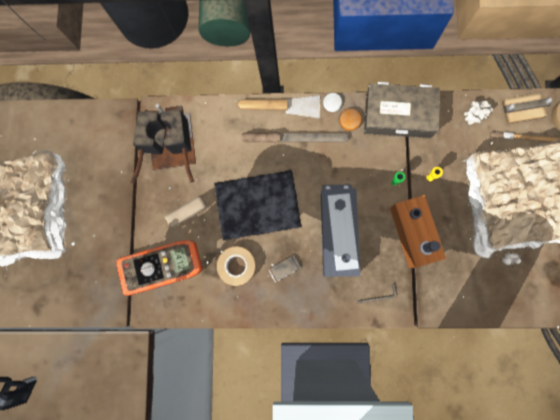

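View pics/wrist0.png

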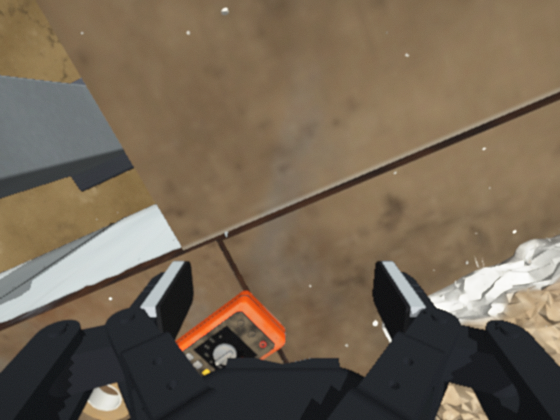

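Top view: the block is at about (418,230). The grip and collar of the drift are at (430,247), and the dark bolt is at (416,213). The look-alikes are green at (399,177) and yellow at (435,173). The section is at (340,230). Next, a close crop.

```bash
cat > h.py <<'E'
import numpy as np,cv2
from plant import ctrl,cams
from scipy.spatial.transform import Rotation as R
def ext(n,st=None):
    m=cams.camera_model(n);K=m["intrinsics"]
    if n=="wrist":
        T=np.eye(4);T[:3,:3]=R.from_quat(st["tcp_rot"]).as_matrix();T[:3,3]=st["eef_pos"]
        W=T@m["tool_from_camera"];return K,W[:3,:3],W[:3,3]
    Rm=cv2.Rodrigues(m["rvec"])[0];return K,Rm.T,-Rm.T@m["tvec"]
def ray(n,u,v,z,st=None):
    K,Rw,c=ext(n,st);d=Rw@np.linalg.solve(K,[u,v,1.]);return c+d*(z-c[2])/d[2]
def proj(n,p,st=None):
    K,Rw,c=ext(n,st);q=K@(Rw.T@(np.asarray(p)-c));return q[:2]/q[2]
def pt(n,D,u,v,st=None):
    K,Rw,c=ext(n,st);return c+Rw@(np.linalg.solve(K,[u,v,1.])*D[int(v),int(u)])
def crop(p,x0,y0,x1,y1,k,name):
    cv2.imwrite(name,cv2.resize(p[y0:y1,x0:x1],None,fx=k,fy=k,interpolation=cv2.INTER_CUBIC))
E
python3 - <<'E'
from h import *
p=cv2.imread("pics/top0.png");crop(p,310,160,460,285,5,"pics/c_top.png")
p=cv2.imread("pics/scene0.png");crop(p,245,225,435,365,4,"pics/c_scene.png")
D=np.load("top0.npy")
for u,v in[(322,188),(355,187),(359,274),(325,276),(340,230),(340,204),(392,205),(421,197),(444,260),(412,267),(430,245),(416,213),(399,177)]:
    print(u,v,pt("top",D,u,v).round(4))
print(ctrl.get_state()["time"])
E
```

```text
322 188 [0.652  0.0367 0.0007]
355 187 [ 6.537e-01 -4.400e-02  2.000e-04]
359 274 [ 0.4428 -0.0397  0.0617]
325 276 [0.4387 0.0363 0.0621]
340 230 [0.541  0.0013 0.0708]
340 204 [0.5989 0.0007 0.0796]
392 205 [ 6.082e-01 -1.322e-01 -2.000e-04]
421 197 [ 0.6158 -0.185   0.064 ]
444 260 [ 0.4749 -0.2505 -0.0033]
412 267 [ 0.4582 -0.1656  0.031 ]
430 245 [ 0.5017 -0.1792  0.1336]
416 213 [ 0.5764 -0.1669  0.083 ]
399 177 [ 0.6625 -0.1368  0.0661]
0.15
```

View pics/c_top.png

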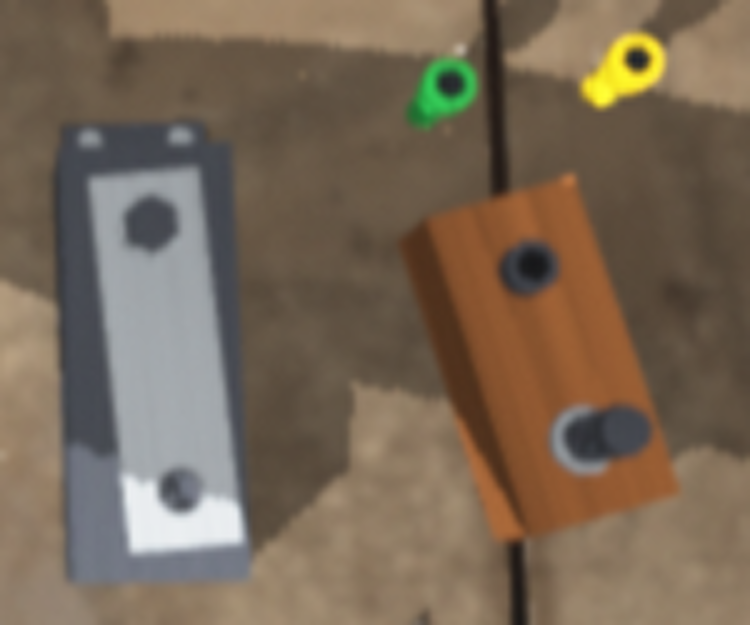

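View pics/c_scene.png

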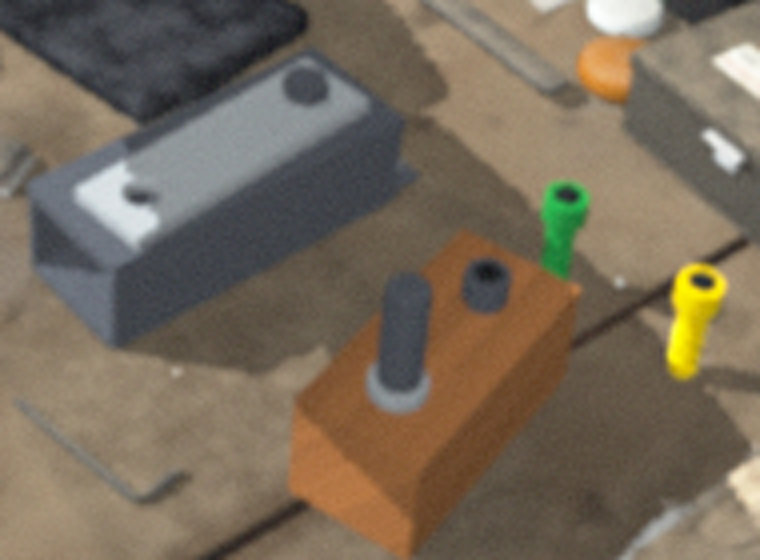

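```bash
python3 - <<'E'
from h import *
f=lambda c:(np.array(c)+.5)/5-.5+np.array([310,160])
for nm,c,z in[("griptop",(629,430),.134),("collar",(583,440),.074),("bolthead",(529,268),.082),("pivot",(151,222),.0795),("straphole",(181,490),.070),
 ("secBL",(69,582),.062),("secBR",(249,578),.062),("secTR",(232,143),.062),("secTL",(59,143),.062),("stBL",(129,553),.07),("stBR",(245,544),.07),("stTL",(88,178),.07),("stTR",(200,166),.07),
 ("blkTL",(427,220),.066),("blkTR",(573,176),.066),("blkBR",(680,490),.066),("blkBL",(524,541),.066)]:
    print(nm,ray("top",*f(c),z).round(4))
K,Rw,c=ext("top");print(c)
E
```

```text
griptop [ 0.5003 -0.1901  0.134 ]
collar [ 0.4999 -0.188   0.074 ]
bolthead [ 0.5761 -0.1659  0.082 ]
pivot [0.5989 0.0012 0.0795]
straphole [ 0.4791 -0.0103  0.07  ]
secBL [0.4387 0.0399 0.062 ]
secBR [ 0.4401 -0.0404  0.062 ]
secTR [ 0.6383 -0.0384  0.062 ]
secTL [0.6392 0.0411 0.062 ]
stBL [0.4514 0.0134 0.07  ]
stBR [ 0.4551 -0.0381  0.07  ]
stTL [0.6211 0.0285 0.07  ]
stTR [ 0.6261 -0.0225  0.07  ]
blkTL [ 0.6008 -0.1252  0.066 ]
blkTR [ 0.6204 -0.192   0.066 ]
blkBR [ 0.4779 -0.2319  0.066 ]
blkBL [ 0.4558 -0.162   0.066 ]
[0.44086857 0.08874243 1.04552801]
```

```bash
cat >> h.py <<'E'
def rel(target,Rt=None,st=None,base=None):
    """shift in tool cm & rotvec deg from current pose to target"""
    st=st or ctrl.get_state();Rc=R.from_quat(st["tcp_rot"])
    t=Rc.inv().apply(np.array(target)-st["eef_pos"])*100
    r=(Rc.inv()*Rt).as_rotvec(degrees=True) if Rt is not None else np.zeros(3)
    return t.round(2),r.round(2)
# tool y down, z along +-world y
RA=R.from_matrix(np.array([[1,0,0],[0,0,1],[0,-1,0]]).T.astype(float)) 
def mk(zx):  # columns x,y,z
    z=np.array(zx,float);z/=np.linalg.norm(z);y=np.array([0,0,-1.]);x=np.cross(y,z);return R.from_matrix(np.stack([x,y,z],1))
E
python3 - <<'E'
from h import *
s=ctrl.get_state();print(R.from_quat(s["tcp_rot"]).as_matrix().round(3))
for z in([0,1,0],[0,-1,0]):
    print(mk(z).as_matrix(),rel([.479,0,.23],mk(z)))
E
```

```text
[[ 0.914 -0.001  0.405]
 [-0.405 -0.002  0.914]
 [-0.    -1.    -0.002]]
[[ 1.  0.  0.]
 [ 0.  0.  1.]
 [ 0. -1.  0.]] (array([ 43.81,   0.1 , -48.05]), array([  0.1 , -23.88,  -0.04]))
[[-1.  0.  0.]
 [ 0.  0. -1.]
 [-0. -1.  0.]] (array([ 43.81,   0.1 , -48.05]), array([5.0000e-02, 1.5612e+02, 1.4000e-01]))
```

Call:
play_rows:
  steps:
    - {"tx":4,"tz":-4.5,"ay":-2,"claw":8.5}
    - {"tx":8,"tz":-9,"ay":-5,"claw":8.5}
    - {"tx":12,"tz":-13.5,"ay":-8,"claw":8.5}
    - {"tx":16,"tz":-18,"ay":-10,"claw":8.5}
    - {"tx":20,"tz":-22.5,"ay":-12,"claw":8.5}
    - {"tx":23,"tz":-26.5,"ay":-14,"claw":8.5}
    - {"tx":26,"tz":-30.3,"ay":-16,"claw":8.5}
    - {"tx":29,"tz":-33.8,"ay":-18,"claw":8.5}
    - {"tx":32,"tz":-37.3,"ay":-20,"claw":8.5}
    - {"tx":35,"tz":-40.8,"ay":-22,"claw":8.5}
    - {"tx":38,"tz":-44.3,"ay":-23.9,"claw":8.5}
    - {"tx":38,"tz":-44.3,"ay":-23.9,"claw":8.5}

```text
invalid input at $.steps[0]: expected keys claw, tx, ty, tz, ax, ay, az
```

```bash
python3 - <<'E'
from h import *
print(ctrl.get_state()["qpos"]);print(rel([.485,-.09,.23],mk([0,1,0])))
E
```

```text
[ 1.00399941e+00  2.87045356e-01  1.57786971e+00 -3.22501497e-05
  1.27860423e+00 -1.49968573e-01]
(array([ 48.  ,   0.11, -56.04]), array([  0.1 , -23.88,  -0.04]))
```

Call:
play_rows:
  steps:
    - {"claw":8.5,"tx":3,"ty":0,"tz":-2.8,"ax":0,"ay":-2,"az":0}
    - {"claw":8.5,"tx":6,"ty":0,"tz":-5.6,"ax":0,"ay":-5,"az":0}
    - {"claw":8.5,"tx":9,"ty":0,"tz":-8.5,"ax":0,"ay":-8,"az":0}
    - {"claw":8.5,"tx":12,"ty":0,"tz":-12,"ax":0,"ay":-11,"az":0}
    - {"claw":8.5,"tx":15,"ty":0,"tz":-15.5,"ax":0,"ay":-13,"az":0}
    - {"claw":8.5,"tx":18,"ty":0,"tz":-19,"ax":0,"ay":-15,"az":0}
    - {"claw":8.5,"tx":21,"ty":0,"tz":-22.5,"ax":0,"ay":-17,"az":0}
    - {"claw":8.5,"tx":24,"ty":0,"tz":-26,"ax":0,"ay":-19,"az":0}
    - {"claw":8.5,"tx":27,"ty":0,"tz":-29.5,"ax":0,"ay":-21,"az":0}
    - {"claw":8.5,"tx":30,"ty":0,"tz":-33,"ax":0,"ay":-23,"az":0}
    - {"claw":8.5,"tx":33,"ty":0,"tz":-36.5,"ax":0,"ay":-23.9,"az":0}
    - {"claw":8.5,"tx":36,"ty":0,"tz":-40,"ax":0,"ay":-23.9,"az":0}

```text
time: 1.15
eef_pos: [0.4289, 0.1421, 0.2313]
tcp_rot: [-0.707, -0.001, 0.0, 0.707]
contact_force: [0.9, 0.2, -0.4]
opening: 0.993
```

```bash
python3 - <<'E'
from h import *
print(ctrl.get_state()["qpos"]);print(rel([.485,-.09,.23],mk([0,1,0])))
E
```

```text
[ 9.46657462e-02 -2.27027092e-01  2.10241562e+00  7.68619986e-05
  1.26577477e+00 -1.47741339e+00]
(array([  5.59,   0.13, -23.22]), array([-0.01,  0.07,  0.02]))
```

Call:
play_rows:
  steps:
    - {"claw":8.5,"tx":1,"ty":0,"tz":-3.5,"ax":0,"ay":0,"az":0}
    - {"claw":8.5,"tx":2,"ty":0,"tz":-7,"ax":0,"ay":0,"az":0}
    - {"claw":8.5,"tx":3,"ty":0,"tz":-10.5,"ax":0,"ay":0,"az":0}
    - {"claw":8.5,"tx":4,"ty":0,"tz":-14,"ax":0,"ay":0,"az":0}
    - {"claw":8.5,"tx":5,"ty":0,"tz":-17.5,"ax":0,"ay":0,"az":0}
    - {"claw":8.5,"tx":5.5,"ty":0,"tz":-21,"ax":0,"ay":0,"az":0}
    - {"claw":8.5,"tx":5.5,"ty":0,"tz":-21,"ax":0,"ay":0,"az":0}
    - {"claw":8.5,"tx":5.5,"ty":0,"tz":-21,"ax":0,"ay":0,"az":0}

```text
time: 1.82
eef_pos: [0.4839, -0.0674, 0.2309]
tcp_rot: [-0.707, 0.002, -0.001, 0.707]
contact_force: [0.7, -0.8, 0.0]
opening: 0.992
```

```bash
python3 - <<'E'
from h import *
s=ctrl.get_state();p,D=cams.read_camera("wrist");cv2.imwrite("pics/w1.png",p);np.save("w1.npy",D);np.save("w1s.npy",np.r_[s["eef_pos"],s["tcp_rot"]])
print(s["eef_pos"],s["qpos"],s["dq"].max())
for q in([.5,-.188,.134],[.576,-.167,.082],[.479,-.01,.07],[.599,0.001,.0795]):print(proj("wrist",q,s))
E
```

```text
[ 0.483903   -0.0674263   0.23093498] [-3.46626406e-01 -1.33238053e-01  2.02309448e+00  3.32574692e-04
  1.25280183e+00 -1.91417364e+00] 0.05013899012742249
[135.57243237 228.42435358]
[187.97889329 277.23790876]
[339.09588497 184.65063583]
[345.13642077 294.18884829]
```

View pics/w1.png

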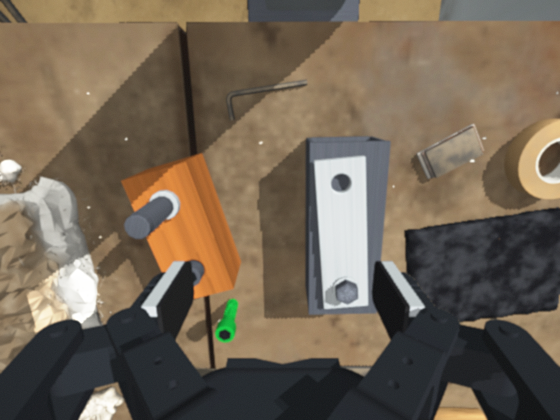

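The wrist view shows the strap hole at about (341,184), the pivot at (346,292), the drift collar at (163,207) with its grip top at (137,225), and the bolt half hidden at (196,272). I'll zoom in to measure.

```bash
python3 - <<'E'
from h import *
p=cv2.imread("pics/w1.png");a=cv2.resize(p[130:320,295:400],None,fx=4,fy=4,interpolation=cv2.INTER_CUBIC);b=cv2.resize(p[150:280,110:210],None,fx=3.8,fy=5.846,interpolation=cv2.INTER_CUBIC)
cv2.imwrite("pics/w1a.png",a[:600])
crop(p,110,145,250,285,4.2857,"pics/w1b.png")
E
```

```text
(no output)
```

View pics/w1a.png

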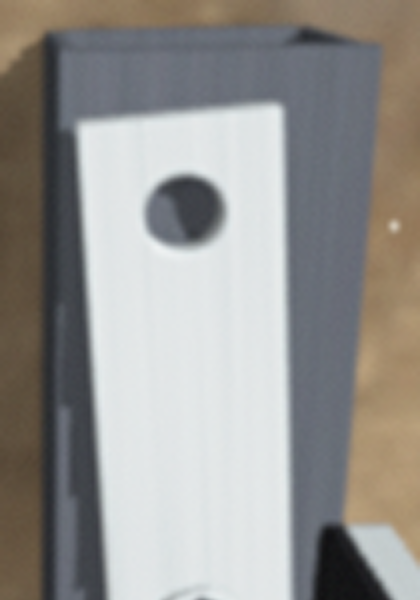

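View pics/w1b.png

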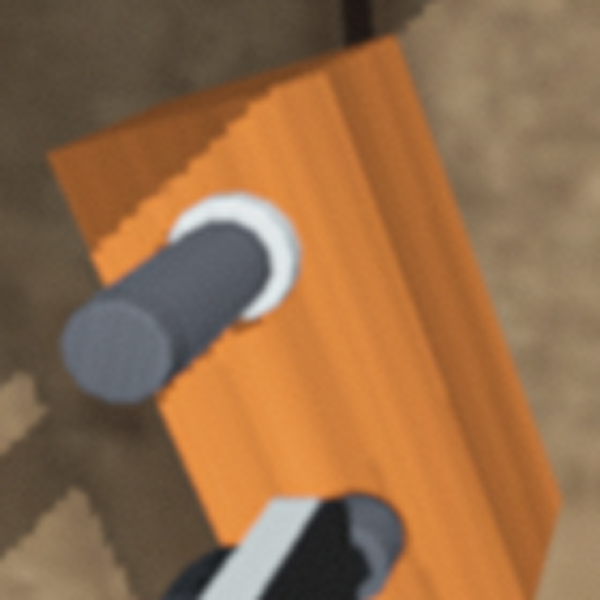

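```bash
python3 - <<'E'
from h import *
a=np.load("w1s.npy");s=dict(eef_pos=a[:3],tcp_rot=a[3:])
f=lambda c:((c[0]+.5)/4-.5+295,(c[1]+.5)/4-.5+130)
g=lambda c:((c[0]+.5)/4.2857-.5+110,(c[1]+.5)/4.2857-.5+145)
for nm,q,z in[("hole",f((185,212)),.07),("secL",f((60,52)),.062),("secR",f((380,46)),.062),("secRfar",f((349,500)),.062),("secLfar",f((62,500)),.062),("stTL",f((77,124)),.07),("stTR",f((284,104)),.07),("stLfar",f((104,560)),.07),("stRfar",f((292,560)),.07),
 ("grip",g((118,352)),.134),("collar",g((238,257)),.074)]:
    print(nm,ray("wrist",*q,z,s).round(4))
E
```

```text
hole [ 0.4769 -0.0083  0.07  ]
secL [ 0.4382 -0.0398  0.062 ]
secR [0.4371 0.0391 0.062 ]
secRfar [0.5604 0.0428 0.062 ]
secLfar [ 0.5601 -0.0365  0.062 ]
stTL [ 0.4548 -0.0359  0.07  ]
stTR [0.4501 0.0144 0.07  ]
stLfar [ 0.5742 -0.0254  0.07  ]
stRfar [0.5745 0.026  0.07  ]
grip [ 0.4985 -0.1865  0.134 ]
collar [ 0.498 -0.185  0.074]
```

Call:
play_rows:
  steps:
    - {"claw":8.5,"tx":0.5,"ty":0,"tz":-4,"ax":0,"ay":0,"az":0}
    - {"claw":8.5,"tx":1,"ty":0,"tz":-8,"ax":0,"ay":0,"az":0}
    - {"claw":8.5,"tx":1.5,"ty":0,"tz":-12,"ax":0,"ay":0,"az":0}
    - {"claw":8.5,"tx":1.5,"ty":2,"tz":-12,"ax":0,"ay":0,"az":0}
    - {"claw":8.5,"tx":1.5,"ty":5,"tz":-12,"ax":0,"ay":0,"az":0}
    - {"claw":8.5,"tx":1.5,"ty":8,"tz":-12,"ax":0,"ay":0,"az":0}
    - {"claw":8.5,"tx":1.5,"ty":8,"tz":-12,"ax":0,"ay":0,"az":0}
    - {"claw":8.5,"tx":1.5,"ty":8,"tz":-12,"ax":0,"ay":0,"az":0}

```text
time: 2.53
eef_pos: [0.498, -0.1838, 0.1497]
tcp_rot: [-0.706, 0.001, 0.002, 0.708]
contact_force: [-0.6, 0.8, 1.1]
opening: 0.997
```

```bash
python3 - <<'E'
from h import *
s=ctrl.get_state();p,D=cams.read_camera("wrist");cv2.imwrite("pics/w2.png",p)
print(s["eef_pos"],R.from_quat(s["tcp_rot"]).as_matrix().round(3));print(rel([.499,-.187,.084],mk([0,1,0])))
E
```

```text
[ 0.49798542 -0.18381585  0.1496591 ] [[ 1.    -0.004 -0.002]
 [ 0.002  0.003  1.   ]
 [-0.004 -1.     0.003]]
(array([-0.04,  6.79, -0.22]), array([-0.01,  0.13, -0.01]))
```

View pics/w2.png

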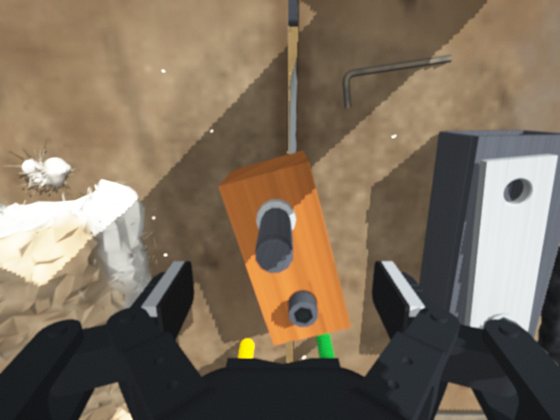

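```bash
python3 - <<'E'
from h import *
s=ctrl.get_state();p=cv2.imread("pics/w2.png")
for nm,u,v,z in(("grip",274.5,254.5,.134),("collar",276.5,217,.074),("bolt",303,312,.082),("hole",517.5,190,.07)):print(nm,ray("wrist",u,v,z,s))
crop(p,215,150,365,345,3,"pics/w2a.png")
print(s["eef_pos"])
E
```

```text
grip [ 0.50065642 -0.1888156   0.134     ]
collar [ 0.49936074 -0.18873398  0.074     ]
bolt [ 0.5771713  -0.16765423  0.082     ]
hole [ 0.47915016 -0.00929564  0.07      ]
[ 0.49942295 -0.18482175  0.15192449]
```

View pics/w2a.png

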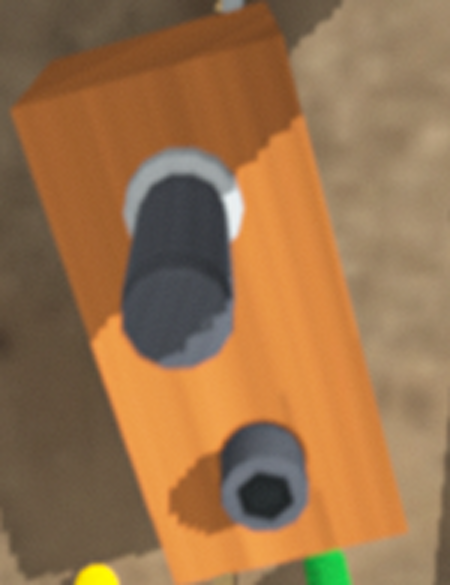

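Call:
play_rows:
  grip_force: 90
  steps:
    - {"claw":8.5,"tx":0.1,"ty":2.5,"tz":-0.4,"ax":0,"ay":0,"az":0}
    - {"claw":8.5,"tx":0.1,"ty":5,"tz":-0.4,"ax":0,"ay":0,"az":0}
    - {"claw":8.5,"tx":0.1,"ty":6.8,"tz":-0.4,"ax":0,"ay":0,"az":0}
    - {"claw":8.5,"tx":0.1,"ty":6.8,"tz":-0.4,"ax":0,"ay":0,"az":0}
    - {"claw":4,"tx":0.1,"ty":6.8,"tz":-0.4,"ax":0,"ay":0,"az":0}
    - {"claw":4,"tx":0.1,"ty":6.8,"tz":-0.4,"ax":0,"ay":0,"az":0}
    - {"claw":4,"tx":0.1,"ty":6.8,"tz":-0.4,"ax":0,"ay":0,"az":0}

```text
time: 3.17
eef_pos: [0.5019, -0.1908, 0.0861]
tcp_rot: [0.708, 0.002, 0.001, -0.706]
contact_force: [-0.7, -0.3, 0.8]
opening: 0.598
```

```bash
python3 - <<'E'
from h import *
s=ctrl.get_state();print(s["eef_pos"],s["opening"],s["contact_force"],rel([.5,-.1885,.084],mk([0,1,0])))
E
```

```text
[ 0.50187766 -0.19076768  0.08614287] 0.5975853720755014 [-0.72249859 -0.30532181  0.82064313] (array([-0.19,  0.21,  0.23]), array([0.15, 0.05, 0.24]))
```

Call:
play_rows:
  grip_force: 90
  steps:
    - {"claw":3,"tx":0,"ty":0,"tz":0.1,"ax":0,"ay":0,"az":0}
    - {"claw":1.5,"tx":0,"ty":0,"tz":0.1,"ax":0,"ay":0,"az":0}
    - {"claw":1.5,"tx":0,"ty":0,"tz":0.1,"ax":0,"ay":0,"az":0}
    - {"claw":1.5,"tx":0,"ty":0,"tz":0.1,"ax":0,"ay":0,"az":0}
    - {"claw":1.5,"tx":0,"ty":0,"tz":0.1,"ax":0,"ay":0,"az":0}

```text
time: 3.58
eef_pos: [0.5009, -0.1891, 0.0848]
tcp_rot: [0.707, 0.001, 0.0, -0.707]
contact_force: [-1.7, 1.9, 6.2]
opening: 0.236
```

```bash
python3 - <<'E'
from h import *
s=ctrl.get_state();print(s["eef_pos"],s["opening"],s["contact_force"],s["wrist_torque"],rel([.5,-.1885,.084],mk([0,1,0])))
E
```

```text
[ 0.50085126 -0.18905602  0.08482091] 0.23622263853451367 [-1.72693301  1.88038193  6.18672347] [0.34757699 0.16385699 0.01078723] (array([-0.09,  0.08,  0.06]), array([0.01, 0.01, 0.08]))
```

Call:
play_rows:
  steps:
    - {"claw":1.5,"tx":0,"ty":0,"tz":0,"ax":0,"ay":0,"az":0}
    - {"claw":1.5,"tx":0,"ty":-2,"tz":0,"ax":0,"ay":0,"az":0}
    - {"claw":1.5,"tx":0,"ty":-5,"tz":0,"ax":0,"ay":0,"az":0}
    - {"claw":1.5,"tx":0,"ty":-8,"tz":0,"ax":0,"ay":0,"az":0}
    - {"claw":1.5,"tx":0,"ty":-9,"tz":0,"ax":0,"ay":0,"az":0}
    - {"claw":1.5,"tx":-0.5,"ty":-9,"tz":4,"ax":0,"ay":0,"az":0}
    - {"claw":1.5,"tx":-1,"ty":-9,"tz":8,"ax":0,"ay":0,"az":0}
    - {"claw":1.5,"tx":-1.5,"ty":-9,"tz":12,"ax":0,"ay":0,"az":0}
    - {"claw":1.5,"tx":-2.1,"ty":-9,"tz":16,"ax":0,"ay":0,"az":0}
    - {"claw":1.5,"tx":-2.1,"ty":-9,"tz":18.2,"ax":0,"ay":0,"az":0}
    - {"claw":1.5,"tx":-2.1,"ty":-9,"tz":18.2,"ax":0,"ay":0,"az":0}
    - {"claw":1.5,"tx":-2.1,"ty":-9,"tz":18.2,"ax":0,"ay":0,"az":0}

```text
time: 4.58
eef_pos: [0.478, -0.0058, 0.1718]
tcp_rot: [0.707, 0.0, -0.002, -0.707]
contact_force: [0.6, 0.3, -3.5]
opening: 0.235
```

```bash
python3 - <<'E'
from h import *
s=ctrl.get_state();print(s["eef_pos"],s["opening"],s["contact_force"],s["wrist_torque"],rel([.479,-.0045,.174],mk([0,1,0])))
p,D=cams.read_camera("wrist");cv2.imwrite("pics/w3.png",p)
p2,D=cams.read_camera("top");
p3,D=cams.read_camera("scene")
a=cv2.resize(p2[165:285,290:400],(550,600),interpolation=cv2.INTER_CUBIC);cv2.imwrite("pics/t3.png",a)
crop(p3,240,190,370,320,4.6,"pics/s3.png")
E
```

```text
[ 0.47801325 -0.00583457  0.17183399] 0.23530298396835023 [ 0.566262    0.25786775 -3.4723228 ] [-0.04678645  0.00532927  0.00878706] (array([ 0.1 , -0.22,  0.13]), array([ 0.01,  0.19, -0.12]))
```

View pics/w3.png

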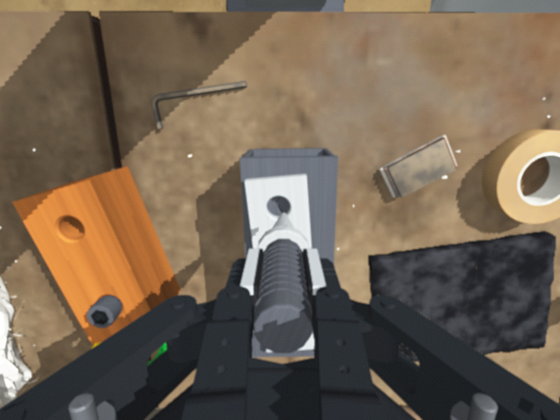

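View pics/t3.png

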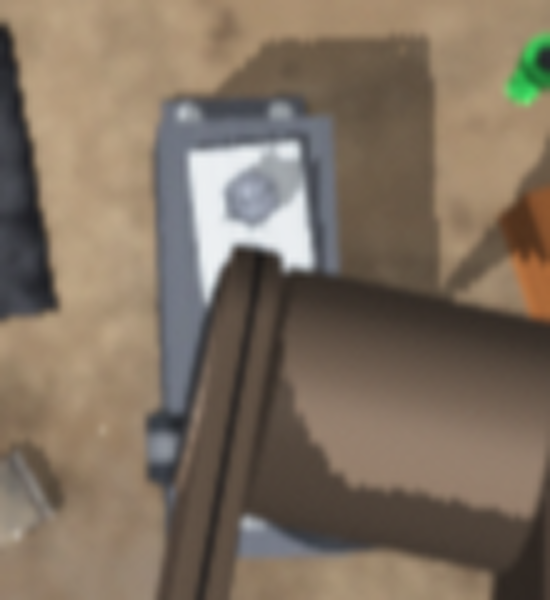

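View pics/s3.png

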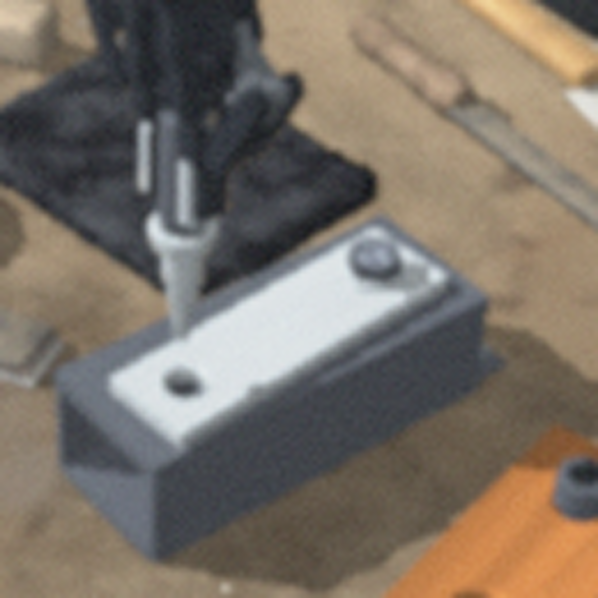

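```bash
python3 - <<'E'
from h import *
s=ctrl.get_state();p=cv2.imread("pics/w3.png");crop(p,225,140,345,260,5,"pics/w3a.png")
print(s["eef_pos"])
s["eef_pos"]=np.array([.4785,-.0057,.173])
for z in(.09,.096,.1):print(ray("wrist",284,219,z,s),ray("scene",(181.5)/4.6-.4+240,336/4.6-.4+190,z))
print(ray("wrist",278.5,206,.07,s),ray("scene",183/4.6-.4+240,381/4.6-.4+190,.07))
E
```

```text
[ 0.47885498 -0.00777903  0.17264244]
[ 0.48178816 -0.00399434  0.09      ] [ 0.48434606 -0.00085603  0.09      ]
[ 0.47962407 -0.00402565  0.096     ] [ 0.48034663 -0.00636622  0.096     ]
[ 0.47818134 -0.00404653  0.1       ] [ 0.47768034 -0.01003968  0.1       ]
[ 0.47757821 -0.00844716  0.07      ] [ 0.48023974 -0.00806072  0.07      ]
```

View pics/w3a.png

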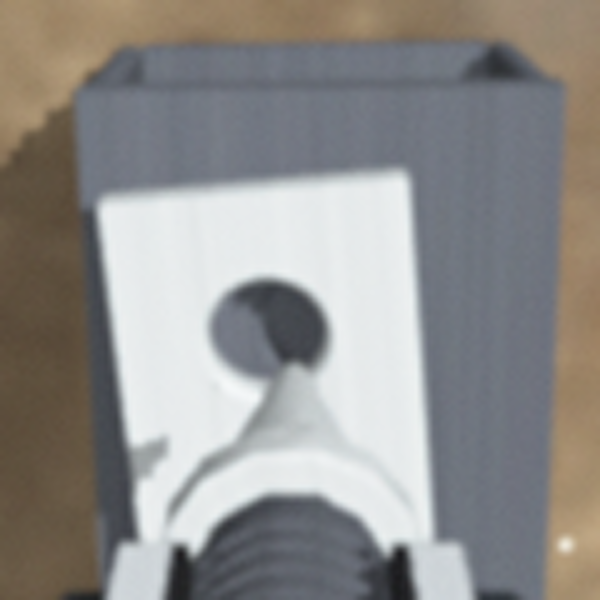

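Call:
play_rows:
  steps:
    - {"claw":1.5,"tx":-0.15,"ty":0,"tz":0,"ax":0,"ay":0,"az":0}
    - {"claw":1.5,"tx":-0.15,"ty":1,"tz":0,"ax":0,"ay":0,"az":0}
    - {"claw":1.5,"tx":-0.15,"ty":2,"tz":0,"ax":0,"ay":0,"az":0}
    - {"claw":1.5,"tx":-0.15,"ty":2.4,"tz":0,"ax":0,"ay":0,"az":0}
    - {"claw":1.5,"tx":-0.15,"ty":2.4,"tz":0,"ax":0,"ay":0,"az":0}
    - {"claw":1.5,"tx":-0.15,"ty":2.4,"tz":0,"ax":0,"ay":0,"az":0}

```text
time: 5.23
eef_pos: [0.4771, -0.0071, 0.1484]
tcp_rot: [-0.707, 0.001, 0.001, 0.707]
contact_force: [0.1, -0.1, -1.6]
opening: 0.233
```

```bash
python3 - <<'E'
from h import *
s=ctrl.get_state();print(s["eef_pos"],s["contact_force"],s["wrist_torque"])
p,D=cams.read_camera("wrist");cv2.imwrite("pics/w4.png",p);crop(p,225,120,345,240,3.5,"pics/w4a.png")
p3,D=cams.read_camera("scene");crop(p3,240,220,340,320,3.5,"pics/s4.png")
a=np.hstack([cv2.imread("pics/w4a.png")[:350],cv2.imread("pics/s4.png")]);cv2.imwrite("pics/b4.png",a)if a.shape else 0
E
```

```text
[ 0.47705378 -0.00709817  0.14842078] [ 0.0802104  -0.11958579 -1.57167748] [-0.0207251  -0.01554814 -0.01529871]
```

View pics/b4.png

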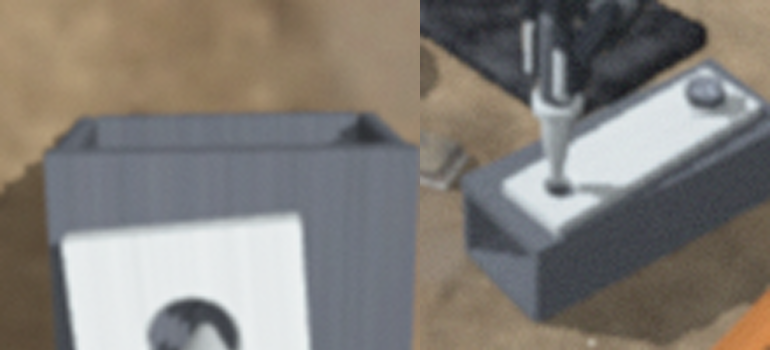

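```bash
python3 - <<'E'
from h import *
p=cv2.imread("pics/w4.png");crop(p,240,185,320,245,9,"pics/w4b.png")
E
```

```text
(no output)
```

View pics/w4b.png

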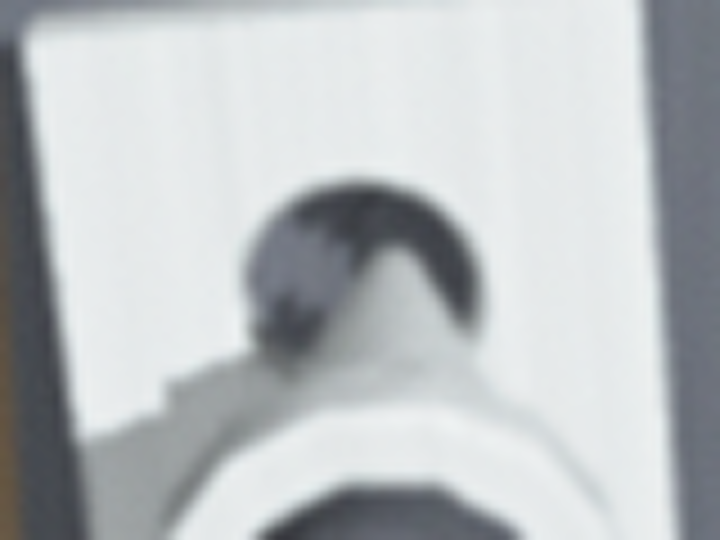

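Call:
play_rows:
  steps:
    - {"claw":1.5,"tx":0.15,"ty":0,"tz":0.1,"ax":0,"ay":0,"az":0}
    - {"claw":1.5,"tx":0.15,"ty":0.4,"tz":0.1,"ax":0,"ay":0,"az":0}
    - {"claw":1.5,"tx":0.15,"ty":0.8,"tz":0.1,"ax":0,"ay":0,"az":0}
    - {"claw":1.5,"tx":0.15,"ty":1.2,"tz":0.1,"ax":0,"ay":0,"az":0}
    - {"claw":1.5,"tx":0.15,"ty":1.2,"tz":0.1,"ax":0,"ay":0,"az":0}
    - {"claw":1.5,"tx":0.15,"ty":1.2,"tz":0.1,"ax":0,"ay":0,"az":0}

```text
time: 5.83
eef_pos: [0.4786, -0.0059, 0.1367]
tcp_rot: [-0.707, 0.0, 0.001, 0.707]
contact_force: [0.0, -0.5, -2.5]
opening: 0.236
```

```bash
python3 - <<'E'
from h import *
s=ctrl.get_state();print(s["eef_pos"],s["contact_force"],s["wrist_torque"])
p,D=cams.read_camera("wrist");cv2.imwrite("pics/w5.png",p);crop(p,240,165,320,225,9,"pics/w5b.png")
E
```

```text
[ 0.47862399 -0.00590663  0.13672718] [ 0.01747848 -0.52487937 -2.54459113] [-0.04081206  0.01841698 -0.02016445]
```

View pics/w5b.png

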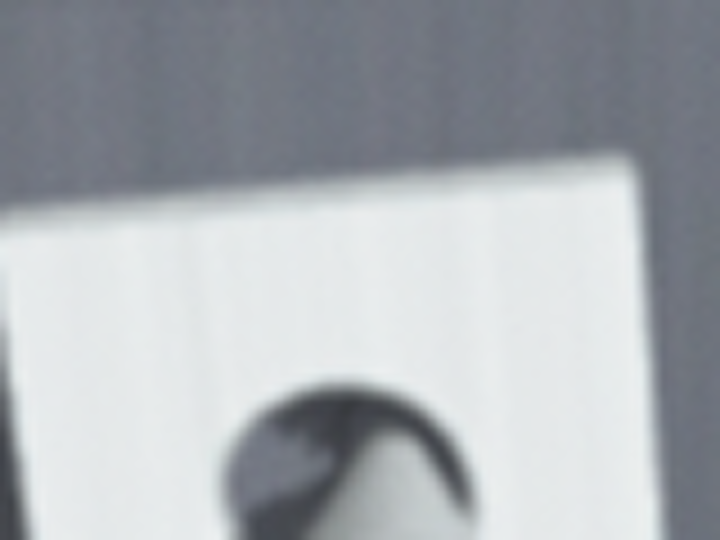

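Call:
play_rows:
  steps:
    - {"claw":1.5,"tx":0,"ty":0.2,"tz":0.1,"ax":0,"ay":0,"az":0}
    - {"claw":1.5,"tx":0,"ty":0.4,"tz":0.2,"ax":0,"ay":0,"az":0}
    - {"claw":1.5,"tx":0,"ty":0.6,"tz":0.3,"ax":0,"ay":0,"az":0}
    - {"claw":1.5,"tx":0,"ty":0.8,"tz":0.4,"ax":0,"ay":0,"az":0}
    - {"claw":1.5,"tx":0,"ty":1.0,"tz":0.45,"ax":0,"ay":0,"az":0}
    - {"claw":1.5,"tx":0,"ty":1.0,"tz":0.45,"ax":0,"ay":0,"az":0}

```text
time: 6.38
eef_pos: [0.4797, -0.002, 0.1276]
tcp_rot: [0.708, 0.001, 0.0, -0.707]
contact_force: [1.2, -3.9, -1.1]
opening: 0.237
```

```bash
python3 - <<'E'
from h import *
s=ctrl.get_state();print(s["eef_pos"],s["contact_force"],s["wrist_torque"])
p,D=cams.read_camera("wrist");cv2.imwrite("pics/w6.png",p);crop(p,220,130,340,220,6,"pics/w6b.png")
E
```

```text
[ 0.47965822 -0.00198493  0.12755482] [ 1.24521267 -3.87192163 -1.06428029] [-0.79760611 -0.22051986  0.00711125]
```

View pics/w6b.png

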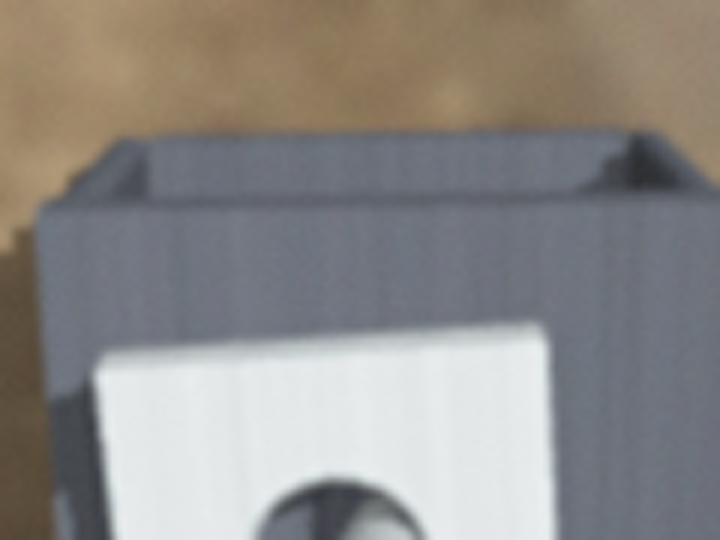

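Call:
play_rows:
  steps:
    - {"claw":1.5,"tx":0,"ty":0.4,"tz":0.1,"ax":0,"ay":0,"az":0}
    - {"claw":1.5,"tx":0,"ty":0.8,"tz":0.1,"ax":0,"ay":0,"az":0}
    - {"claw":1.5,"tx":0,"ty":1.2,"tz":0.1,"ax":0,"ay":0,"az":0}
    - {"claw":1.5,"tx":0,"ty":1.5,"tz":0.1,"ax":0,"ay":0,"az":0}
    - {"claw":1.5,"tx":0,"ty":1.5,"tz":0.1,"ax":0,"ay":0,"az":0}

```text
time: 6.85
eef_pos: [0.4788, -0.0003, 0.1112]
tcp_rot: [-0.707, 0.0, 0.0, 0.707]
contact_force: [2.1, -3.2, -3.0]
opening: 0.233
```

```bash
python3 - <<'E'
from h import *
s=ctrl.get_state();print(s["eef_pos"],s["contact_force"],s["wrist_torque"])
p,D=cams.read_camera("wrist");cv2.imwrite("pics/w7.png",p);crop(p,200,60,360,220,3.7,"pics/w7b.png")
p3,D=cams.read_camera("scene");crop(p3,240,190,370,320,4.6,"pics/s7.png")
E
```

```text
[ 4.78768547e-01 -3.43982542e-04  1.11220789e-01] [ 2.06107617 -3.18586545 -2.98896507] [-0.72956677 -0.410303   -0.04747473]
```

View pics/s7.png

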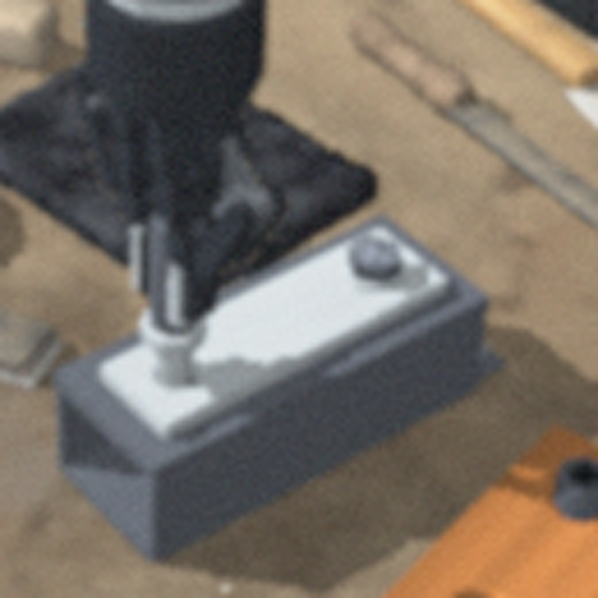

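Call:
play_rows:
  steps:
    - {"claw":1.5,"tx":0.05,"ty":0.4,"tz":0,"ax":0,"ay":0,"az":0}
    - {"claw":1.5,"tx":0.05,"ty":0.8,"tz":0,"ax":0,"ay":0,"az":0}
    - {"claw":1.5,"tx":0.05,"ty":1.2,"tz":0,"ax":0,"ay":0,"az":0}
    - {"claw":1.5,"tx":0.05,"ty":1.5,"tz":0,"ax":0,"ay":0,"az":0}
    - {"claw":1.5,"tx":0.05,"ty":1.5,"tz":0,"ax":0,"ay":0,"az":0}

```text
time: 7.37
eef_pos: [0.479, -0.0003, 0.0962]
tcp_rot: [-0.707, 0.0, 0.0, 0.707]
contact_force: [1.1, -3.8, -5.2]
opening: 0.238
```

```bash
python3 - <<'E'
from h import *
s=ctrl.get_state();print(s["eef_pos"],s["contact_force"],s["wrist_torque"])
E
```

```text
[ 4.79010974e-01 -3.45606546e-04  9.62343535e-02] [ 1.12654393 -3.78595181 -5.18651867] [-0.69490485 -0.17801204 -0.01065852]
```

Call:
play_rows:
  steps:
    - {"claw":1.5,"tx":0,"ty":0.3,"tz":0,"ax":0,"ay":0,"az":0}
    - {"claw":1.5,"tx":0,"ty":0.5,"tz":0,"ax":0,"ay":0,"az":0}
    - {"claw":1.5,"tx":0,"ty":0.7,"tz":0,"ax":0,"ay":0,"az":0}
    - {"claw":1.5,"tx":0,"ty":0.8,"tz":0,"ax":0,"ay":0,"az":0}
    - {"claw":1.5,"tx":0,"ty":0.8,"tz":0,"ax":0,"ay":0,"az":0}

```text
time: 7.78
eef_pos: [0.4793, -0.0004, 0.0889]
tcp_rot: [-0.707, 0.0, 0.0, 0.707]
contact_force: [0.2, -2.4, -2.9]
opening: 0.235
```

```bash
python3 - <<'E'
from h import *
s=ctrl.get_state();print(s["eef_pos"],s["contact_force"],s["wrist_torque"])
p,D=cams.read_camera("wrist");cv2.imwrite("pics/w8.png",p)
p3,D=cams.read_camera("scene");crop(p3,240,190,370,320,4.6,"pics/s8.png")
E
```

```text
[ 4.79278879e-01 -3.74407029e-04  8.89352135e-02] [ 0.2017178  -2.42145257 -2.88891066] [-0.51689059 -0.01029354  0.03110295]
```

View pics/s8.png

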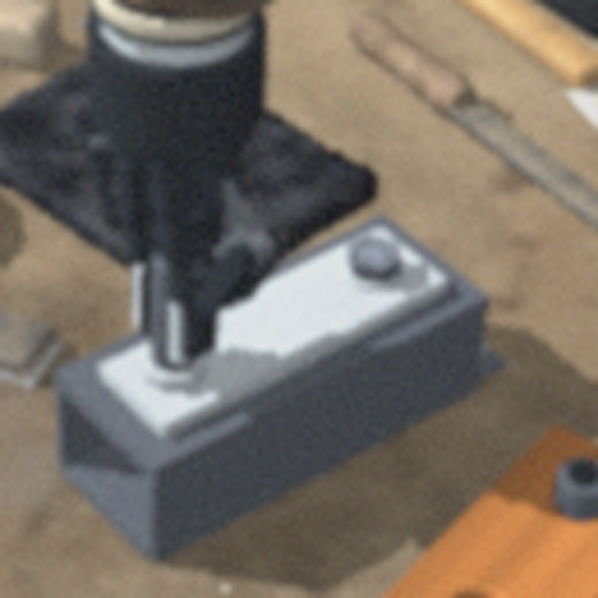

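View pics/w8.png

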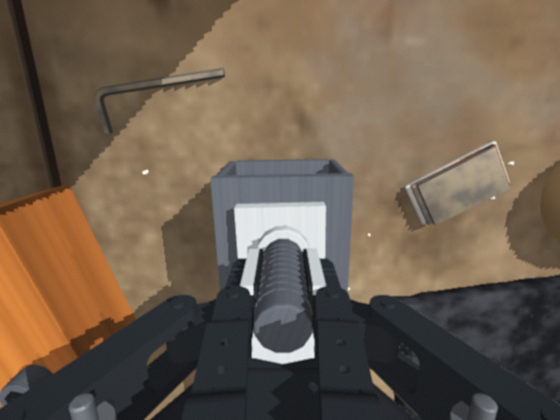

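Call:
play_rows:
  steps:
    - {"claw":1.5,"tx":0,"ty":0.1,"tz":0,"ax":0,"ay":0,"az":0}
    - {"claw":1.5,"tx":0,"ty":0.2,"tz":0,"ax":0,"ay":0,"az":0}
    - {"claw":1.5,"tx":0,"ty":0.2,"tz":0,"ax":0,"ay":0,"az":0}
    - {"claw":1.5,"tx":0,"ty":0.2,"tz":0,"ax":0,"ay":0,"az":0}

```text
time: 8.22
eef_pos: [0.4794, -0.0004, 0.0888]
tcp_rot: [-0.707, 0.0, 0.001, 0.707]
contact_force: [-4.6, -1.0, 6.9]
opening: 0.234
```

```bash
python3 - <<'E'
from h import *
s=ctrl.get_state();print(s["eef_pos"],s["contact_force"],s["wrist_torque"])
E
```

```text
[ 4.79447278e-01 -3.94910813e-04  8.87638950e-02] [-4.61044151 -0.98035539  6.92005953] [-0.39515986  0.88101932 -0.00651522]
```

Call:
play_rows:
  steps:
    - {"claw":1.5,"tx":0,"ty":0.1,"tz":0.05,"ax":0,"ay":0,"az":0}
    - {"claw":1.5,"tx":0,"ty":0.1,"tz":0.05,"ax":0,"ay":0,"az":0}
    - {"claw":1.5,"tx":0,"ty":0.1,"tz":0.05,"ax":0,"ay":0,"az":0}
    - {"claw":1.5,"tx":0,"ty":0.1,"tz":0.05,"ax":0,"ay":0,"az":0}

```text
time: 8.55
eef_pos: [0.4795, -0.0004, 0.0887]
tcp_rot: [0.707, -0.0, -0.001, -0.707]
contact_force: [-7.4, -3.5, 11.3]
opening: 0.236
```

```bash
python3 - <<'E'
from h import *
s=ctrl.get_state();print(s["eef_pos"],s["contact_force"],s["wrist_torque"])
p,D=cams.read_camera("wrist");cv2.imwrite("pics/w9.png",p);crop(p,190,140,370,275,4.2,"pics/w9b.png")
E
```

```text
[ 4.79541358e-01 -3.54287327e-04  8.87317457e-02] [-7.37185767 -3.46295983 11.25565968] [-0.60831665  1.30136629 -0.05253605]
```

View pics/w9b.png

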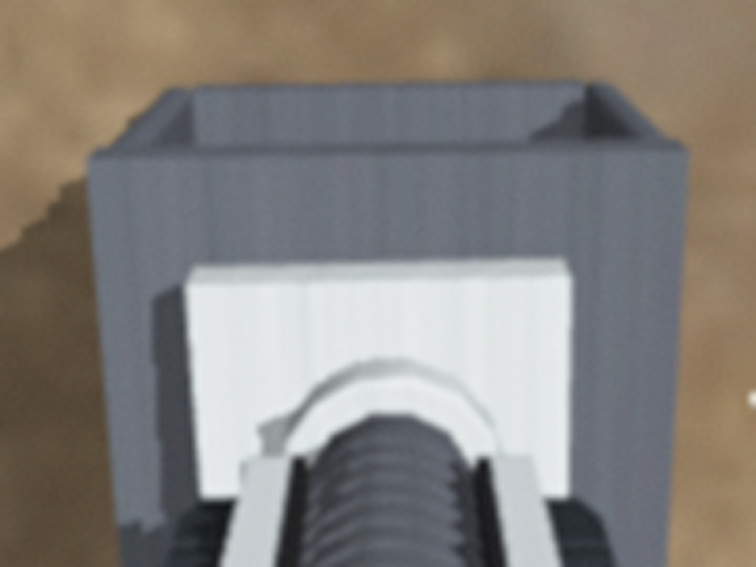

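Call:
play_rows:
  steps:
    - {"claw":1.5,"tx":0,"ty":-0.5,"tz":-0.05,"ax":0,"ay":0,"az":0}
    - {"claw":1.5,"tx":0,"ty":-1.2,"tz":-0.05,"ax":0,"ay":0,"az":0}
    - {"claw":1.5,"tx":0,"ty":-2.5,"tz":-0.05,"ax":0,"ay":0,"az":0}
    - {"claw":1.5,"tx":0,"ty":-4,"tz":-0.05,"ax":0,"ay":0,"az":0}
    - {"claw":1.5,"tx":0,"ty":-6,"tz":-0.05,"ax":0,"ay":0,"az":0}
    - {"claw":1.5,"tx":0,"ty":-8,"tz":-0.05,"ax":0,"ay":0,"az":0}
    - {"claw":1.5,"tx":0,"ty":-9.3,"tz":-0.05,"ax":0,"ay":0,"az":0}
    - {"claw":1.5,"tx":0,"ty":-9.3,"tz":-0.05,"ax":0,"ay":0,"az":0}

```text
time: 9.27
eef_pos: [0.4816, -0.0001, 0.1829]
tcp_rot: [-0.707, -0.003, -0.002, 0.707]
contact_force: [0.1, 0.3, -2.4]
opening: 0.235
```

```bash
python3 - <<'E'
from h import *
s=ctrl.get_state();print(s["eef_pos"],s["contact_force"],s["wrist_torque"])
p,D=cams.read_camera("wrist");cv2.imwrite("pics/w10.png",p);crop(p,200,130,360,250,4.8,"pics/w10b.png")
p3,D=cams.read_camera("scene");crop(p3,240,190,370,320,4.6,"pics/s10.png")
E
```

```text
[ 4.81635688e-01 -1.36475070e-04  1.82894585e-01] [ 0.0950878   0.33151084 -2.40466168] [ 0.03310619 -0.02623424 -0.01267422]
```

View pics/w10b.png

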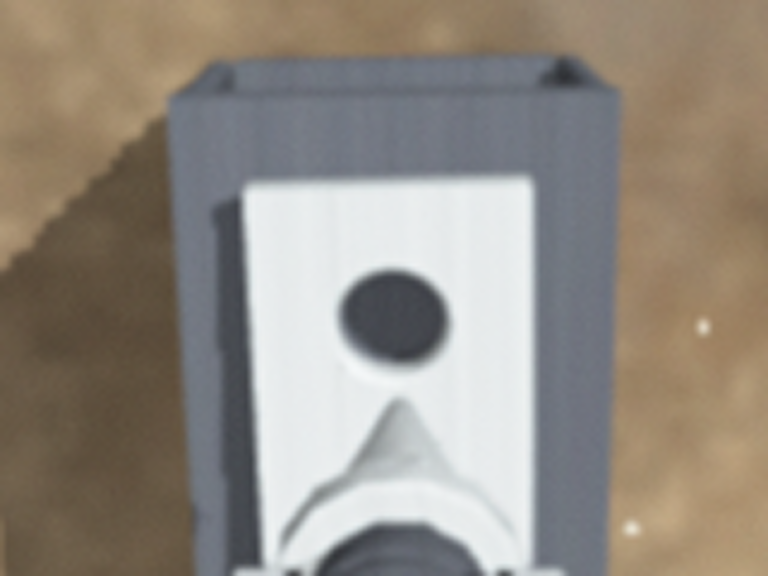

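View pics/s10.png

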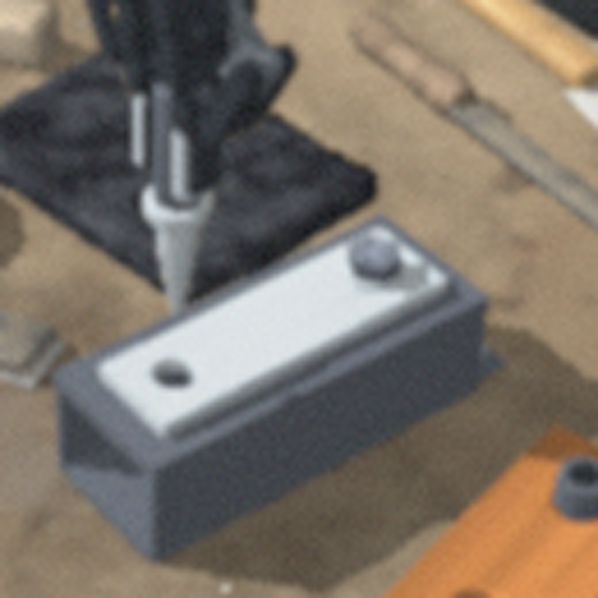

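Call:
play_rows:
  steps:
    - {"claw":1.5,"tx":0.5,"ty":0,"tz":-3,"ax":0,"ay":0,"az":0}
    - {"claw":1.5,"tx":1,"ty":0,"tz":-7,"ax":0,"ay":0,"az":0}
    - {"claw":1.5,"tx":1.5,"ty":0,"tz":-11,"ax":0,"ay":0,"az":0}
    - {"claw":1.5,"tx":2,"ty":0,"tz":-15,"ax":0,"ay":0,"az":0}
    - {"claw":1.5,"tx":2.05,"ty":0,"tz":-18.85,"ax":0,"ay":0,"az":0}
    - {"claw":1.5,"tx":2.05,"ty":0,"tz":-18.85,"ax":0,"ay":0,"az":0}
    - {"claw":1.5,"tx":2.05,"ty":0.5,"tz":-18.85,"ax":0,"ay":0,"az":0}
    - {"claw":1.5,"tx":2.05,"ty":0.5,"tz":-18.85,"ax":0,"ay":0,"az":0}

```text
time: 10.03
eef_pos: [0.4986, -0.1879, 0.1713]
tcp_rot: [-0.706, 0.002, 0.001, 0.708]
contact_force: [-0.6, -0.5, -2.6]
opening: 0.234
```

```bash
python3 - <<'E'
from h import *
s=ctrl.get_state();print(s["eef_pos"],s["contact_force"],s["wrist_torque"],rel([.5,-.1885,.174],mk([0,1,0])))
p,D=cams.read_camera("wrist");cv2.imwrite("pics/w11.png",p);crop(p,200,130,360,250,4.8,"pics/w11b.png")
p3,D=cams.read_camera("scene");crop(p3,300,240,410,350,5,"pics/s11.png")
E
```

```text
[ 0.49860968 -0.18788411  0.17129021] [-0.57546502 -0.54115341 -2.57522943] [-0.00743074  0.05051648 -0.02748106] (array([ 0.14, -0.27, -0.06]), array([-0.21, -0.03, -0.25]))
```

View pics/w11b.png

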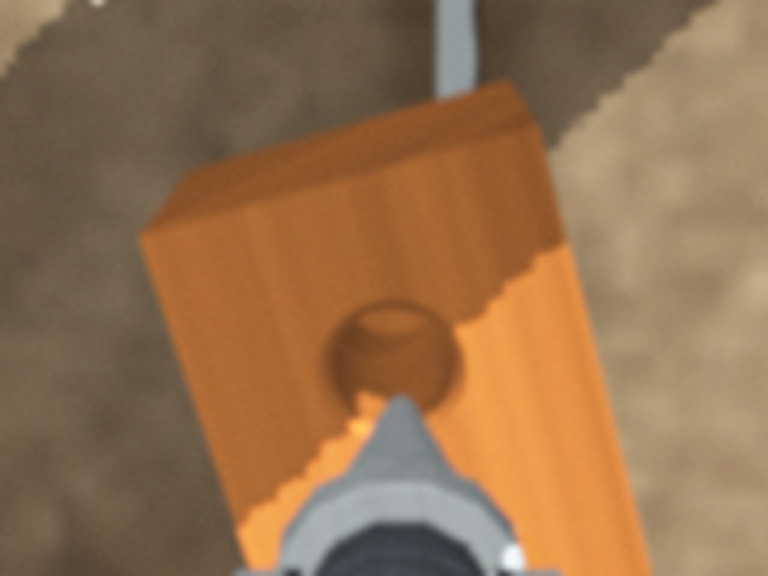

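View pics/s11.png

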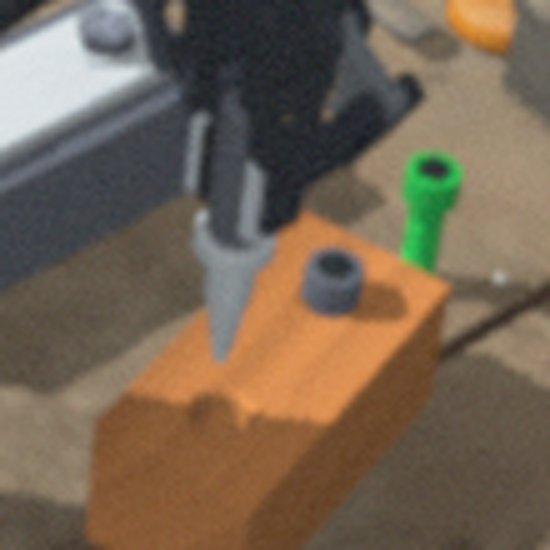

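Call:
play_rows:
  steps:
    - {"claw":1.5,"tx":0,"ty":1.5,"tz":-0.08,"ax":0,"ay":0,"az":0}
    - {"claw":1.5,"tx":0,"ty":3,"tz":-0.08,"ax":0,"ay":0,"az":0}
    - {"claw":1.5,"tx":0,"ty":4.5,"tz":-0.08,"ax":0,"ay":0,"az":0}
    - {"claw":1.5,"tx":0,"ty":5.5,"tz":-0.08,"ax":0,"ay":0,"az":0}
    - {"claw":1.5,"tx":0,"ty":5.5,"tz":-0.08,"ax":0,"ay":0,"az":0}

```text
time: 10.55
eef_pos: [0.4984, -0.1875, 0.1164]
tcp_rot: [-0.706, 0.001, 0.002, 0.708]
contact_force: [-1.5, 0.6, -3.5]
opening: 0.231
```

```bash
python3 - <<'E'
from h import *
s=ctrl.get_state();print(s["eef_pos"],s["contact_force"],s["wrist_torque"])
E
```

```text
[ 0.49836392 -0.18748826  0.11635171] [-1.54871618  0.57195749 -3.48362904] [0.0453217  0.01228172 0.00557355]
```

Call:
play_rows:
  steps:
    - {"claw":1.5,"tx":0,"ty":1,"tz":0,"ax":0,"ay":0,"az":0}
    - {"claw":1.5,"tx":0,"ty":2,"tz":0,"ax":0,"ay":0,"az":0}
    - {"claw":1.5,"tx":0,"ty":2.7,"tz":0,"ax":0,"ay":0,"az":0}
    - {"claw":1.5,"tx":0,"ty":3.0,"tz":0,"ax":0,"ay":0,"az":0}
    - {"claw":1.5,"tx":0,"ty":3.0,"tz":0,"ax":0,"ay":0,"az":0}

```text
time: 10.97
eef_pos: [0.4995, -0.1895, 0.0882]
tcp_rot: [-0.707, 0.001, 0.001, 0.707]
contact_force: [-0.9, 0.3, -4.4]
opening: 0.236
```

```bash
python3 - <<'E'
from h import *
s=ctrl.get_state();print(s["eef_pos"],s["contact_force"],s["wrist_torque"])
E
```

```text
[ 0.49948047 -0.18946086  0.08821581] [-0.92597792  0.32867658 -4.43809633] [0.06203396 0.02924714 0.00629237]
```

Down a little more, then release and raise.

Call:
play_rows:
  steps:
    - {"claw":1.5,"tx":0,"ty":0.2,"tz":0,"ax":0,"ay":0,"az":0}
    - {"claw":1.5,"tx":0,"ty":0.2,"tz":0,"ax":0,"ay":0,"az":0}
    - {"claw":3,"tx":0,"ty":0.2,"tz":0,"ax":0,"ay":0,"az":0}
    - {"claw":4,"tx":0,"ty":0.2,"tz":0,"ax":0,"ay":0,"az":0}
    - {"claw":6,"tx":0,"ty":0.2,"tz":0,"ax":0,"ay":0,"az":0}
    - {"claw":6,"tx":0,"ty":-1,"tz":0,"ax":0,"ay":0,"az":0}
    - {"claw":6,"tx":0,"ty":-4,"tz":0,"ax":0,"ay":0,"az":0}
    - {"claw":6,"tx":0,"ty":-7,"tz":0,"ax":0,"ay":0,"az":0}
    - {"claw":6,"tx":0,"ty":-8,"tz":0,"ax":0,"ay":0,"az":0}
    - {"claw":6,"tx":2,"ty":-8,"tz":1,"ax":0,"ay":0,"az":0}
    - {"claw":6,"tx":2.5,"ty":-8,"tz":1,"ax":0,"ay":0,"az":0}
    - {"claw":6,"tx":2.5,"ty":-8,"tz":1,"ax":0,"ay":0,"az":0}

```text
time: 11.97
eef_pos: [0.5259, -0.1797, 0.1699]
tcp_rot: [0.707, 0.001, -0.0, -0.707]
contact_force: [0.3, -0.4, 0.5]
opening: 0.699
```

```bash
python3 - <<'E'
from h import *
s=ctrl.get_state();print(s["eef_pos"],s["contact_force"],s["opening"])
p,D=cams.read_camera("wrist");cv2.imwrite("pics/w12.png",p)
np.save("w12s.npy",np.r_[s["eef_pos"],s["tcp_rot"]])
p3,D=cams.read_camera("scene");crop(p3,300,240,410,350,5,"pics/s12.png")
E
```

```text
[ 0.52593577 -0.17970888  0.16993533] [ 0.31243592 -0.4211843   0.46536672] 0.699327145636563
```

View pics/w12.png

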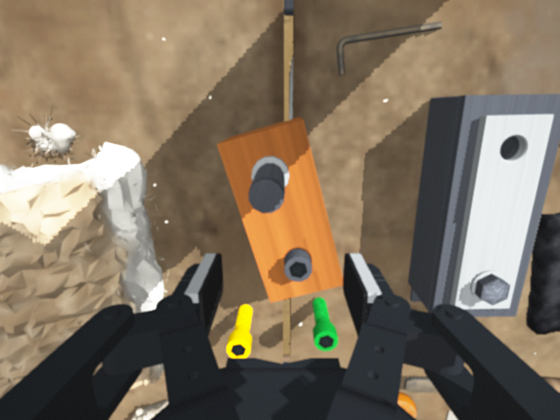

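View pics/s12.png

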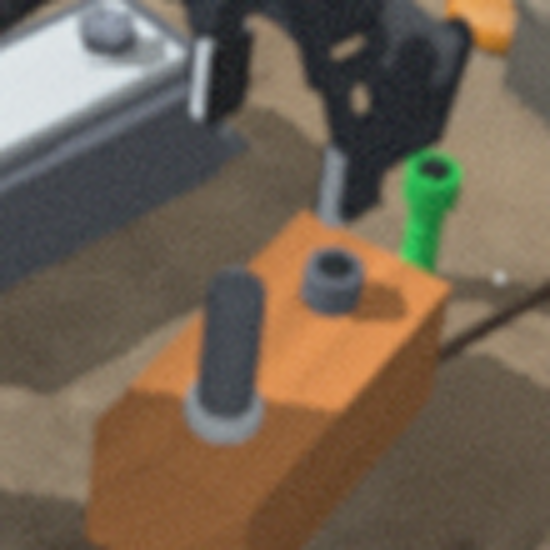

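```bash
python3 - <<'E'
from h import *
a=np.load("w12s.npy");s=dict(eef_pos=a[:3],tcp_rot=a[3:])
p=cv2.imread("pics/w12.png");crop(p,265,230,335,300,8,"pics/w12a.png");crop(p,485,120,545,165,10,"pics/w12h.png")
for nm,u,v,z in(("grip",266.5,196,.134),("bolt",298,269,.082),("hole",513.5,147.5,.07),("piv",492,290,.0795)):print(nm,ray("wrist",u,v,z,s).round(4))
E
```

```text
grip [ 0.4978 -0.1887  0.134 ]
bolt [ 0.5752 -0.1663  0.082 ]
hole [ 0.4767 -0.0011  0.07  ]
piv [0.5965 0.0006 0.0795]
```

View pics/w12a.png

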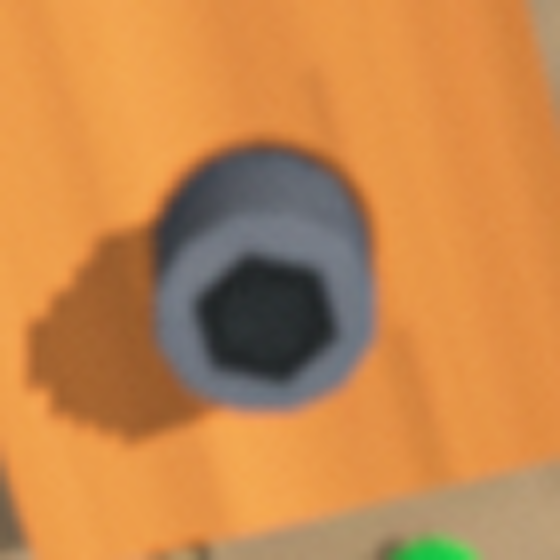

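View pics/w12h.png

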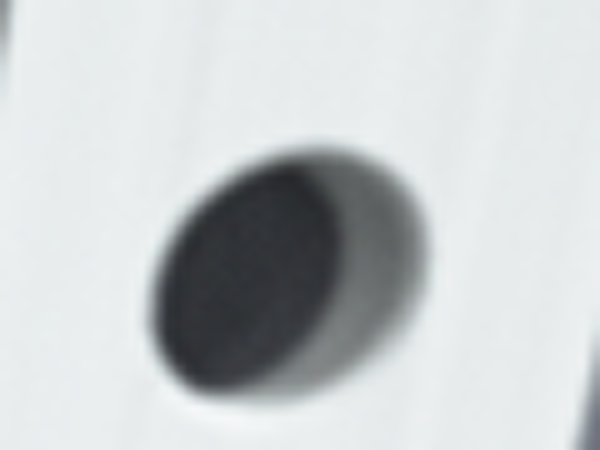

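Call:
play_rows:
  steps:
    - {"claw":6,"tx":2.5,"ty":0,"tz":0.6,"ax":0,"ay":0,"az":0}
    - {"claw":6,"tx":5.1,"ty":2,"tz":1.25,"ax":0,"ay":0,"az":0}
    - {"claw":6,"tx":5.1,"ty":5,"tz":1.25,"ax":0,"ay":0,"az":0}
    - {"claw":6,"tx":5.1,"ty":8,"tz":1.25,"ax":0,"ay":0,"az":0}
    - {"claw":5,"tx":5.1,"ty":9,"tz":1.25,"ax":0,"ay":0,"az":0}
    - {"claw":5,"tx":5.1,"ty":9,"tz":1.25,"ax":0,"ay":0,"az":0}
    - {"claw":5,"tx":5.1,"ty":9,"tz":1.25,"ax":0,"ay":0,"az":0}

```text
time: 12.65
eef_pos: [0.5754, -0.1674, 0.079]
tcp_rot: [-0.707, 0.001, 0.001, 0.707]
contact_force: [-0.3, -0.4, 0.6]
opening: 0.584
```

```bash
python3 - <<'E'
from h import *
s=ctrl.get_state();print(s["eef_pos"],s["contact_force"],s["opening"],rel([.577,-.167,.0685],mk([0,1,0])))
p,D=cams.read_camera("wrist");cv2.imwrite("pics/w13.png",p)
print(ctrl.get_state()["eef_pos"])
p3,D=cams.read_camera("scene");crop(p3,300,240,410,350,5,"pics/s13.png")
print(ctrl.get_state()["eef_pos"])
E
```

```text
[ 0.57541129 -0.16743282  0.0789995 ] [-0.34043489 -0.37445189  0.60225661] 0.5844977598540646 (array([0.16, 1.05, 0.04]), array([-0.04, -0.01, -0.09]))
[ 0.57653997 -0.16789043  0.08058371]
[ 0.57712701 -0.16813462  0.08146869]
```

View pics/w13.png

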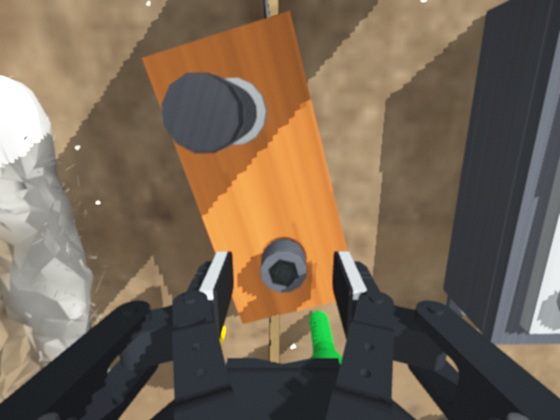

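View pics/s13.png

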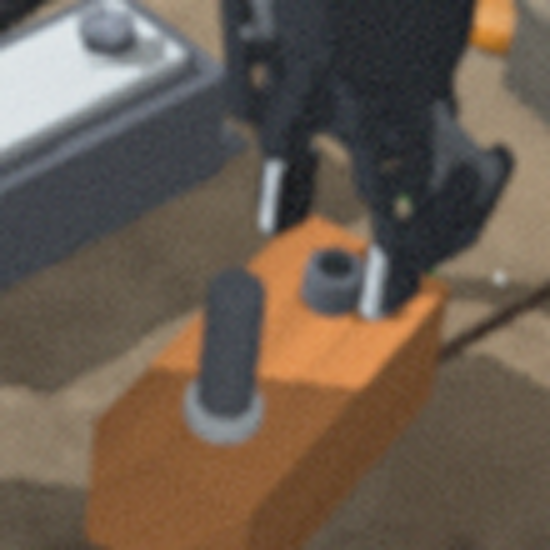

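Call:
play_rows:
  grip_force: 70
  steps:
    - {"claw":4,"tx":0,"ty":0.6,"tz":0.1,"ax":0,"ay":0,"az":0}
    - {"claw":3.5,"tx":0,"ty":1.2,"tz":0.1,"ax":0,"ay":0,"az":0}
    - {"claw":3.2,"tx":0,"ty":1.2,"tz":0.1,"ax":0,"ay":0,"az":0}
    - {"claw":3.2,"tx":0,"ty":1.2,"tz":0.1,"ax":0,"ay":0,"az":0}
    - {"claw":3.2,"tx":0,"ty":1.2,"tz":0.1,"ax":0,"ay":0,"az":0}

```text
time: 13.17
eef_pos: [0.5761, -0.1663, 0.0675]
tcp_rot: [0.707, 0.0, -0.0, -0.707]
contact_force: [-0.1, -0.3, -0.1]
opening: 0.373
```

```bash
python3 - <<'E'
from h import *
p3,D=cams.read_camera("scene");crop(p3,300,240,410,350,5,"pics/s14.png")
s=ctrl.get_state();print(s["eef_pos"],s["contact_force"],s["opening"])
E
```

```text
[ 0.57620364 -0.1663267   0.06754011] [ 0.33804911 -0.62027996 -0.20035586] 0.37341518165684995
```

View pics/s14.png

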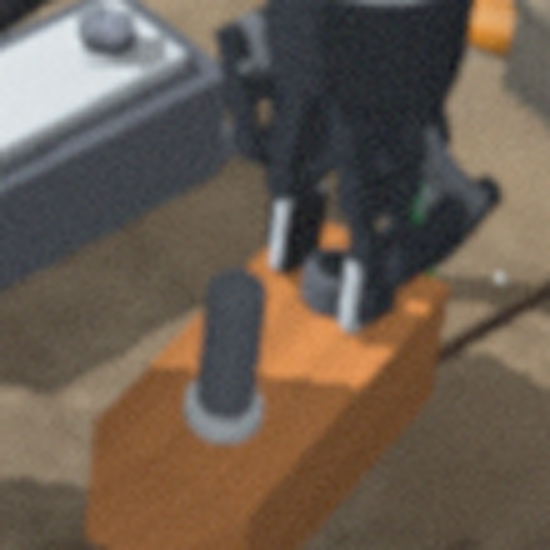

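Call:
play_rows:
  steps:
    - {"claw":1.5,"tx":0,"ty":-0.1,"tz":0,"ax":0,"ay":0,"az":0}
    - {"claw":1.5,"tx":0,"ty":-0.1,"tz":0,"ax":0,"ay":0,"az":0}
    - {"claw":1.5,"tx":0,"ty":-0.1,"tz":0,"ax":0,"ay":0,"az":0}
    - {"claw":1.5,"tx":0,"ty":-0.1,"tz":0,"ax":0,"ay":0,"az":0}
    - {"claw":1.5,"tx":0,"ty":-0.1,"tz":0,"ax":0,"ay":0,"az":0}

```text
time: 13.63
eef_pos: [0.5763, -0.1664, 0.0686]
tcp_rot: [0.707, 0.0, 0.0, -0.707]
contact_force: [0.2, 0.5, 0.5]
opening: 0.233
```

```bash
python3 - <<'E'
from h import *
s=ctrl.get_state();print(s["eef_pos"],s["contact_force"],s["wrist_torque"],s["opening"])
E
```

```text
[ 0.57628235 -0.16636647  0.06861277] [0.16543665 0.4772776  0.53669907] [0.08214396 0.00072396 0.00560139] 0.2325367117633722
```

Call:
play_rows:
  steps:
    - {"claw":1.5,"tx":0,"ty":-1,"tz":0,"ax":0,"ay":0,"az":0}
    - {"claw":1.5,"tx":0,"ty":-3,"tz":0,"ax":0,"ay":0,"az":0}
    - {"claw":1.5,"tx":0,"ty":-6,"tz":0,"ax":0,"ay":0,"az":0}
    - {"claw":1.5,"tx":0,"ty":-8.5,"tz":0,"ax":0,"ay":0,"az":0}
    - {"claw":1.5,"tx":0,"ty":-8.5,"tz":0,"ax":0,"ay":0,"az":0}

```text
time: 14.05
eef_pos: [0.5795, -0.1678, 0.1605]
tcp_rot: [0.709, 0.004, 0.004, -0.705]
contact_force: [1.6, -1.1, 1.5]
opening: 0.229
```

```bash
python3 - <<'E'
from h import *
p,D=cams.read_camera("wrist");cv2.imwrite("pics/w15.png",p)
p3,D=cams.read_camera("scene");crop(p3,300,220,410,330,5,"pics/s15.png")
s=ctrl.get_state();print(s["eef_pos"],s["contact_force"],s["wrist_torque"],s["opening"])
E
```

```text
[ 0.57675106 -0.16658997  0.1549673 ] [-0.35753486 -0.01582313 -2.41676359] [-0.05290771  0.04054215  0.01434432] 0.23369122216502974
```

View pics/s15.png

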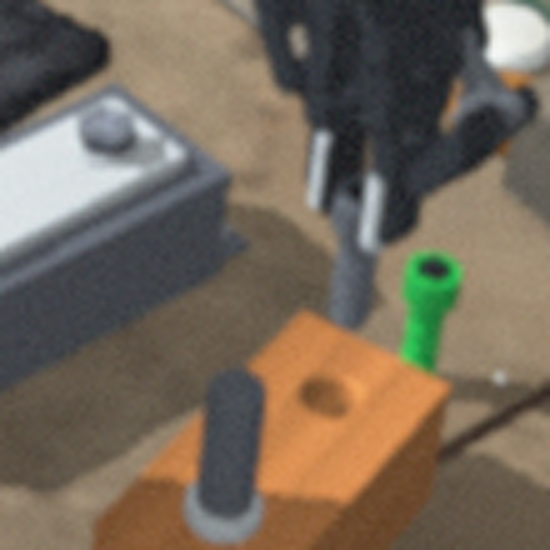

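View pics/w15.png

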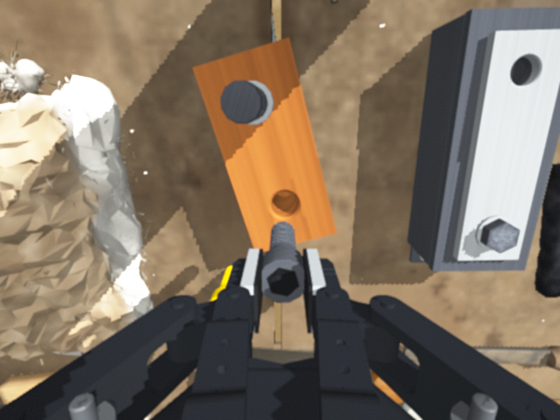

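Call:
play_rows:
  steps:
    - {"claw":1.5,"tx":-2,"ty":0,"tz":3,"ax":0,"ay":0,"az":0}
    - {"claw":1.5,"tx":-4,"ty":0,"tz":6.5,"ax":0,"ay":0,"az":0}
    - {"claw":1.5,"tx":-6,"ty":0,"tz":10,"ax":0,"ay":0,"az":0}
    - {"claw":1.5,"tx":-8,"ty":0,"tz":13.3,"ax":0,"ay":0,"az":0}
    - {"claw":1.5,"tx":-9.9,"ty":0,"tz":16.6,"ax":0,"ay":0,"az":0}
    - {"claw":1.5,"tx":-9.9,"ty":0,"tz":16.6,"ax":0,"ay":0,"az":0}
    - {"claw":1.5,"tx":-9.9,"ty":1.5,"tz":16.6,"ax":0,"ay":0,"az":0}
    - {"claw":1.5,"tx":-9.9,"ty":2.4,"tz":16.6,"ax":0,"ay":0,"az":0}
    - {"claw":1.5,"tx":-9.9,"ty":2.4,"tz":16.6,"ax":0,"ay":0,"az":0}
    - {"claw":1.5,"tx":-9.9,"ty":2.4,"tz":16.6,"ax":0,"ay":0,"az":0}

```text
time: 14.98
eef_pos: [0.4759, -0.0004, 0.1276]
tcp_rot: [-0.707, 0.001, 0.001, 0.707]
contact_force: [-0.7, -0.9, -1.1]
opening: 0.236
```

```bash
python3 - <<'E'
from h import *
p3,D=cams.read_camera("scene");crop(p3,240,220,340,320,5.5,"pics/s16.png")
s=ctrl.get_state();print(s["eef_pos"],s["contact_force"],s["wrist_torque"],s["opening"])
p,D=cams.read_camera("wrist");cv2.imwrite("pics/w16.png",p);crop(p,230,170,330,245,8,"pics/w16b.png")
E
```

```text
[ 0.47667254 -0.00063539  0.12852047] [-0.01664731 -0.25193889 -0.81990228] [-0.01952587  0.03655302 -0.06141231] 0.23333600698888232
```

View pics/s16.png

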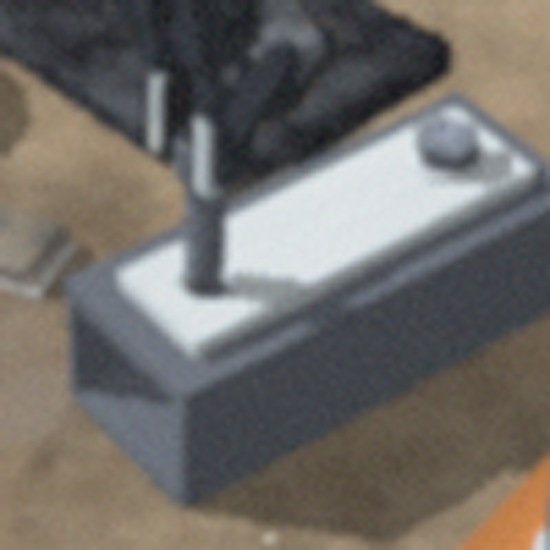

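View pics/w16b.png

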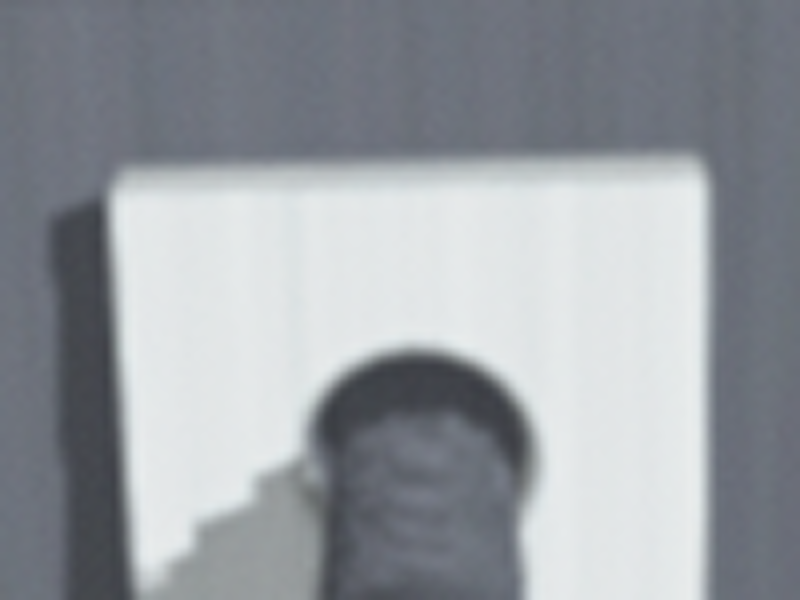

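Call:
play_rows:
  steps:
    - {"claw":1.5,"tx":-0.05,"ty":0.4,"tz":0,"ax":0,"ay":0,"az":0}
    - {"claw":1.5,"tx":-0.05,"ty":0.8,"tz":0,"ax":0,"ay":0,"az":0}
    - {"claw":1.5,"tx":-0.05,"ty":1.2,"tz":0,"ax":0,"ay":0,"az":0}
    - {"claw":1.5,"tx":-0.05,"ty":1.2,"tz":0,"ax":0,"ay":0,"az":0}
    - {"claw":1.5,"tx":-0.05,"ty":1.2,"tz":0,"ax":0,"ay":0,"az":0}

```text
time: 15.5
eef_pos: [0.4762, -0.0003, 0.1169]
tcp_rot: [-0.707, 0.0, 0.0, 0.707]
contact_force: [-1.0, -0.5, -0.8]
opening: 0.233
```

```bash
python3 - <<'E'
from h import *
s=ctrl.get_state();print(s["eef_pos"],s["contact_force"],s["wrist_torque"],s["opening"])
p,D=cams.read_camera("wrist");cv2.imwrite("pics/w17.png",p);crop(p,230,150,330,225,8,"pics/w17b.png")
s=ctrl.get_state();print(s["eef_pos"],s["contact_force"])
E
```

```text
[ 4.76230547e-01 -3.13413345e-04  1.16875526e-01] [-0.96736171 -0.53764127 -0.76924621] [ 0.06114075 -0.07383803 -0.02434694] 0.2332031179003825
[ 4.76478082e-01 -3.36049478e-04  1.17198959e-01] [-0.59049503  1.14048687 -1.58261491]
```

View pics/w17b.png

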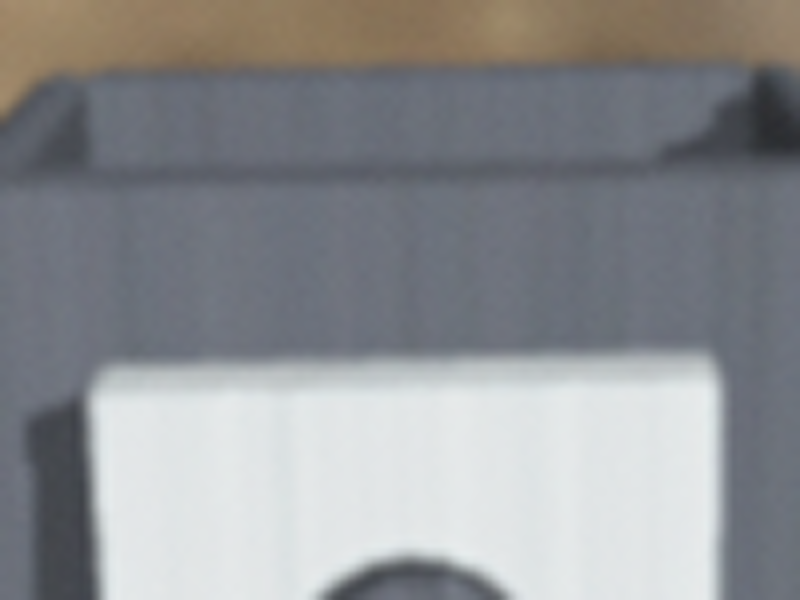

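```bash
python3 - <<'E'
from h import *
p=cv2.imread("pics/w17.png");crop(p,240,200,330,262,8,"pics/w17c.png")
E
```

```text
(no output)
```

View pics/w17c.png

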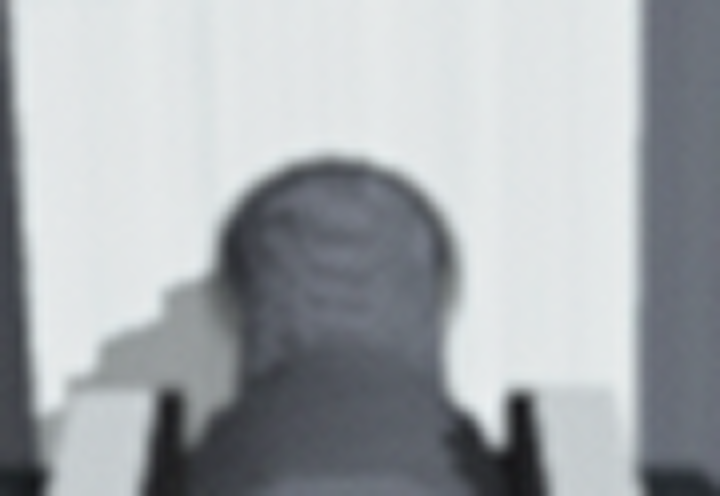

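Call:
play_rows:
  steps:
    - {"claw":1.5,"tx":0.1,"ty":0,"tz":0,"ax":0,"ay":0,"az":0}
    - {"claw":1.5,"tx":0.1,"ty":0.4,"tz":0,"ax":0,"ay":0,"az":0}
    - {"claw":1.5,"tx":0.1,"ty":0.8,"tz":0,"ax":0,"ay":0,"az":0}
    - {"claw":1.5,"tx":0.1,"ty":1.2,"tz":0,"ax":0,"ay":0,"az":0}
    - {"claw":1.5,"tx":0.1,"ty":1.6,"tz":0,"ax":0,"ay":0,"az":0}
    - {"claw":1.5,"tx":0.1,"ty":1.6,"tz":0,"ax":0,"ay":0,"az":0}

```text
time: 16.05
eef_pos: [0.4766, -0.0001, 0.1]
tcp_rot: [-0.707, 0.001, 0.001, 0.707]
contact_force: [0.8, -0.4, -1.9]
opening: 0.231
```

```bash
python3 - <<'E'
from h import *
s=ctrl.get_state();print(s["eef_pos"],s["contact_force"],s["wrist_torque"],s["opening"])
E
```

```text
[ 4.76622013e-01 -1.22097850e-04  9.99984765e-02] [ 0.76702254 -0.35382329 -1.93195208] [-0.04903042  0.01539209  0.01375485] 0.2307272230238748
```

Tip is now through both holes without force. Continuing down.

Call:
play_rows:
  steps:
    - {"claw":1.5,"tx":0,"ty":0.5,"tz":0,"ax":0,"ay":0,"az":0}
    - {"claw":1.5,"tx":0,"ty":1.0,"tz":0,"ax":0,"ay":0,"az":0}
    - {"claw":1.5,"tx":0,"ty":1.5,"tz":0,"ax":0,"ay":0,"az":0}
    - {"claw":1.5,"tx":0,"ty":2.0,"tz":0,"ax":0,"ay":0,"az":0}
    - {"claw":1.5,"tx":0,"ty":2.4,"tz":0,"ax":0,"ay":0,"az":0}
    - {"claw":1.5,"tx":0,"ty":2.4,"tz":0,"ax":0,"ay":0,"az":0}

```text
time: 16.55
eef_pos: [0.4767, -0.0002, 0.0761]
tcp_rot: [-0.707, 0.001, 0.001, 0.707]
contact_force: [-1.1, -1.2, -1.8]
opening: 0.231
```

```bash
python3 - <<'E'
from h import *
s=ctrl.get_state();print(s["eef_pos"],s["contact_force"],s["wrist_torque"],s["opening"])
p,D=cams.read_camera("scene");crop(p,240,220,340,320,5.5,"pics/s18.png")
s=ctrl.get_state();print(s["eef_pos"],s["contact_force"])
E
```

```text
[ 4.76677571e-01 -1.57174434e-04  7.60653710e-02] [-1.07328524 -1.18449101 -1.77321931] [ 0.06302067 -0.01415549  0.02224319] 0.23095290054748932
[ 4.77042039e-01 -2.19435607e-04  7.66131060e-02] [ 0.14585083  0.93871759 -1.46203376]
```

View pics/s18.png

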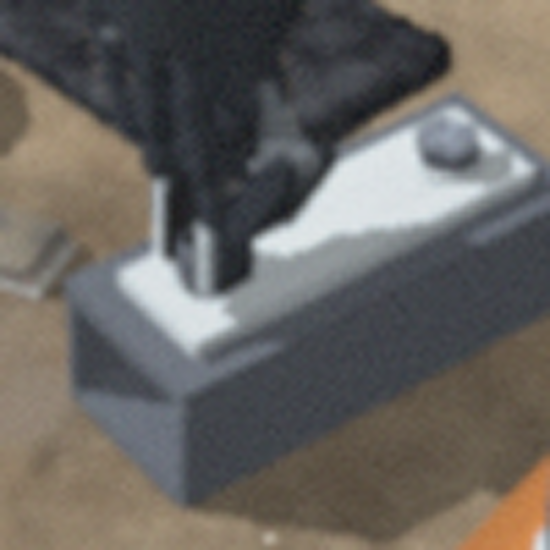

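Call:
play_rows:
  steps:
    - {"claw":1.5,"tx":0,"ty":0.2,"tz":0,"ax":0,"ay":0,"az":0}
    - {"claw":1.5,"tx":0,"ty":0.36,"tz":0,"ax":0,"ay":0,"az":0}
    - {"claw":1.5,"tx":0,"ty":0.36,"tz":0,"ax":0,"ay":0,"az":0}
    - {"claw":1.5,"tx":0,"ty":0.36,"tz":0,"ax":0,"ay":0,"az":0}

```text
time: 16.93
eef_pos: [0.4776, -0.0003, 0.0738]
tcp_rot: [0.707, 0.0, -0.0, -0.707]
contact_force: [-0.2, 0.5, -0.3]
opening: 0.232
```

```bash
python3 - <<'E'
from h import *
s=ctrl.get_state();print(s["eef_pos"],s["contact_force"],s["wrist_torque"],s["opening"])
E
```

```text
[ 4.77587674e-01 -3.25056028e-04  7.37863334e-02] [-0.22614045  0.52811289 -0.29082965] [ 0.04844269 -0.01596363 -0.00481682] 0.23153887617958888
```

Release, hold, then raise straight up and look.

Call:
play_rows:
  steps:
    - {"claw":3.2,"tx":0,"ty":0,"tz":0,"ax":0,"ay":0,"az":0}
    - {"claw":4,"tx":0,"ty":0,"tz":0,"ax":0,"ay":0,"az":0}
    - {"claw":5.5,"tx":0,"ty":0,"tz":0,"ax":0,"ay":0,"az":0}
    - {"claw":5.5,"tx":0,"ty":0,"tz":0,"ax":0,"ay":0,"az":0}
    - {"claw":5.5,"tx":0,"ty":-1,"tz":0,"ax":0,"ay":0,"az":0}
    - {"claw":5.5,"tx":0,"ty":-4,"tz":0,"ax":0,"ay":0,"az":0}
    - {"claw":5.5,"tx":0,"ty":-8,"tz":0,"ax":0,"ay":0,"az":0}
    - {"claw":5.5,"tx":0,"ty":-10,"tz":0,"ax":0,"ay":0,"az":0}
    - {"claw":5.5,"tx":0,"ty":-10,"tz":0,"ax":0,"ay":0,"az":0}

```text
time: 17.68
eef_pos: [0.4813, -0.001, 0.1809]
tcp_rot: [0.708, 0.005, 0.004, -0.706]
contact_force: [0.7, -0.0, 1.1]
opening: 0.646
```

```bash
python3 - <<'E'
from h import *
p,D=cams.read_camera("scene");crop(p,240,220,400,340,4.8,"pics/s19.png")
s=ctrl.get_state();print(s["eef_pos"],s["contact_force"])
p,D=cams.read_camera("wrist");cv2.imwrite("pics/w19.png",p)
for u,v in((0,0),):pass
E
```

```text
[ 0.47978125 -0.00074273  0.17793291] [-0.15474952 -0.40053233  0.46308183]
```

View pics/s19.png

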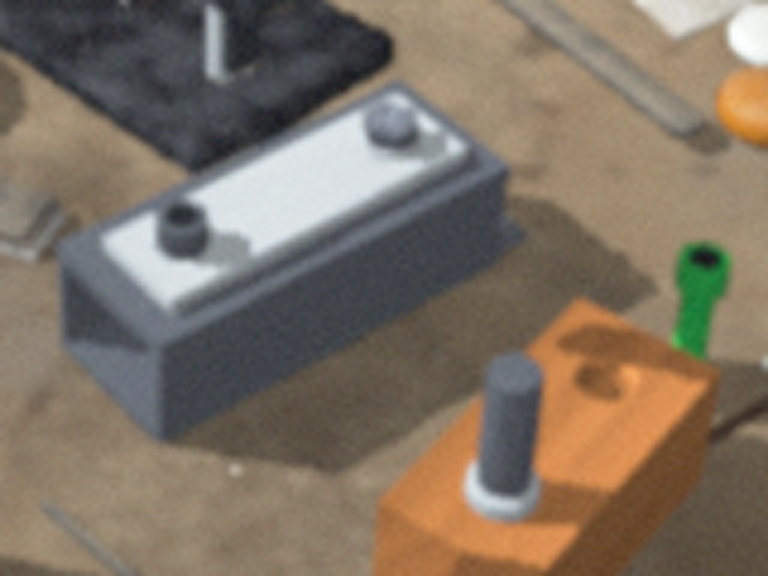

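View pics/w19.png

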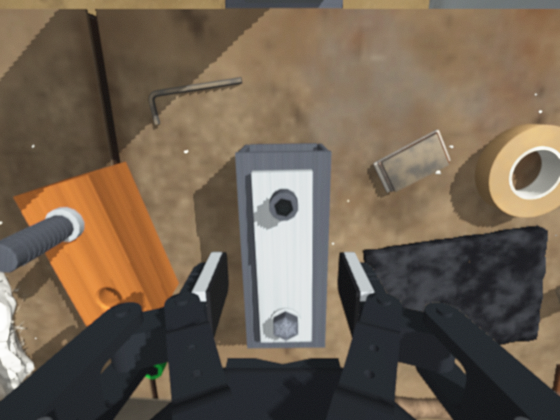

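```bash
python3 - <<'E'
from h import *
s=ctrl.get_state();p,D=cams.read_camera("wrist");crop(p,225,130,345,240,5,"pics/w20.png")
H=[pt("wrist",D,u,v,s)[2] for u,v in((273,206),(295,206),(284,216))]
S=[pt("wrist",D,u,v,s)[2] for u,v in((262,240),(305,240),(284,245),(300,185),(265,185))]
C=[pt("wrist",D,u,v,s)[2] for u,v in((76,215),(70,213))]
B=[pt("wrist",D,u,v,s)[2] for u,v in((95,230),(90,190))]
print(np.round(H,4),np.round(S,4),"collar",np.round(C,4),"blk",np.round(B,4),s["time"])
print(ray("wrist",284.5,206,.086,s),ray("wrist",286,325,.0795,s))
E
```

```text
[0.0841 0.0852 0.0856] [0.0689 0.0699 0.0699 0.0689 0.0685] collar [0.0657 0.0645] blk [0.0656 0.0641] 17.7833
[0.47344045 0.00162003 0.086     ] [0.58969257 0.003293   0.0795    ]
```

View pics/w20.png

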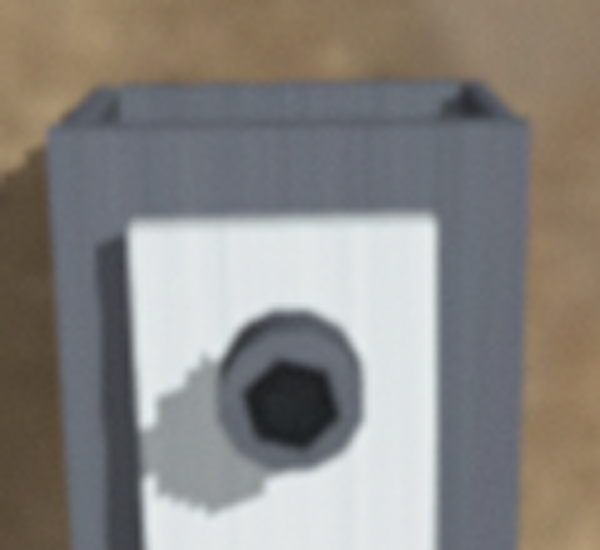

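```bash
python3 - <<'E'
from h import *
p,D=cams.read_camera("scene")
print([pt("scene",D,u,v)[2].round(4) for u,v in((346,296),(347,297),(345,326),(360,325),(362,315))], [pt("scene",D,u,v)[2].round(4) for u,v in((270,269),(290,268))])
g=ray("scene",346.6,296.3,.134);c=ray("scene",344.3,323,.074);print(g,c)
s=ctrl.get_state();print(s["contact_force"])
ctrl.sign_off();print(s["time"])
E
```

```text
[np.float64(0.1341), np.float64(0.1335), np.float64(0.0731), np.float64(0.0682), np.float64(0.0687)] [np.float64(0.069), np.float64(0.0706)]
[ 0.50209887 -0.18782908  0.134     ] [ 0.49587576 -0.19597809  0.074     ]
[ 0.70136818 -0.01921231  0.2706225 ]
the job is handed in; nothing more can be done
17.8833
```

The job is done and handed in at about 18 s of the 69 s allowed. Sign-off gives no verdict, so the checks below are my own.

**What I did:** I pushed the drift through both holes until its collar met the strap at about 11 N, which brought the strap into line. I then stood the drift back in its own socket and put the dark bolt through both holes. I saw no bystander move.

**Last checks:**
- **Bolt:** the depth readings put its head top about 16 mm above the strap, which matches the 16 mm head, so it is seated. It looks centred, and it went in without side force.
- **Strap:** its edges look parallel to the section in the wrist view. I judged this by eye and did not measure the final angle.
- **Drift:** its grip top measured 0.134 m and its collar top about 0.073 m, both as expected for a seated drift.
- **Gripper:** it is open about 10 cm above the bolt and touches nothing.

**Checks that disagreed:**
- **Drift tilt:** hand-picked pixels for the grip top and collar, cast from the scene camera, came out about 10 mm apart. The collar pixel was picked on its near front rim, and the pictures show the drift upright, so I trusted those and the heights.
- **Collar depth:** two wrist-camera points meant for the collar read the same height as the block (about 0.065 m). They had probably landed on the wood.
- **Wrist view after release:** it put the bolt and pivot 2 to 9 mm from the earlier estimates because the arm was still settling, so I did not use it to check position.

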